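Pack the sound gel frames and pin the caddy shut

TASK

Clear the turntable after the show: stack every green-tagged gel frame flat between the corner posts of the caddy and lay every red-tagged one flat in the red-rimmed repair tray. When the green frames are in, swing the caddy's keeper bar shut over them, line its eye up with the two clevis lugs and drop the clevis pin down through all three until its collar sits on the upper lug. Leave everything else on the shelf where it is.

Things in the scene. Friction and masses are not known exactly. Their poses are not given: they have to be found in the camera images.
- green1: Green-tagged (sound) square tin gel frame lying flat, 100 x 100 mm outside, 8 mm thick, four bars 14 mm wide round an open 72 mm window, about 90 g, with a 50 mm band of green tag tape round the middle of the bar on its +x side. Origin: centre of its underside; x and y lie in its plane along the bars, z up. Belongs in the caddy. May be absent (None).
- green2: Green-tagged (sound) square tin gel frame lying flat, 100 x 100 mm outside, 8 mm thick, four bars 14 mm wide round an open 72 mm window, about 90 g, with a 50 mm band of green tag tape round the middle of the bar on its +x side. Origin: centre of its underside; x and y lie in its plane along the bars, z up. Belongs in the caddy. May be absent (None).
- red1: Red-tagged (bent, to be repaired) square tin gel frame lying flat, 100 x 100 mm outside, 8 mm thick, four bars 14 mm wide round an open 72 mm window, about 90 g, with a 50 mm band of red tag tape round the middle of the bar on its +x side. Origin: centre of its underside; x and y lie in its plane along the bars, z up. Belongs in the repair tray. May be absent (None).
- red2: Red-tagged (bent, to be repaired) square tin gel frame lying flat, 100 x 100 mm outside, 8 mm thick, four bars 14 mm wide round an open 72 mm window, about 90 g, with a 50 mm band of red tag tape round the middle of the bar on its +x side. Origin: centre of its underside; x and y lie in its plane along the bars, z up. Belongs in the repair tray. May be absent (None).
- turntable: Round wooden turntable on which the frames lie. Origin: centre of its foot, on the shelf. Its deck is 310 mm across, top 36 mm above the shelf, without a rim; the deck turns stiffly (about 0.35 N m) if pushed. The shelf itself is at z = 0.
- caddy: Frame caddy, fixed: plywood base 150 (x) x 205 (y) x 15 mm, green stripe at its +y end; four aluminium angle posts, 29 mm above the base, legs 25 mm, bound a 112 x 112 mm space; sides open for 62 mm between posts. Outside the +y side stands the yellow keeper bar's pivot post, outside -y a steel clevis of two lugs; fingers have room at +x and -x. Origin: centre of the space, on the shelf.
- caddy_in (a point): Centre of the caddy's floor (top of the base board, 15 mm above the shelf), between the posts; axes as the caddy's.
- keeper (a joint): Keeper bar's angle, rad: 0 with its eye in line with the lugs (bar along the caddy's -y, over the frames), up to 2.0 swung open to the caddy's -x side. Its stop is at -0.02, eye 3 mm past the lugs. Stays where left (friction 0.06 N m) and shifts to let the pin's tapered nose find the eye. Bar 22 mm wide, from 46 to 52 mm above the shelf.
- keeper_pivot (a point): Point on the keeper's pivot axis, at the bar's top face, 73 mm from the caddy's origin along its +y.
- keeper_knob (a point): Top centre of the black round pull knob that stands on the keeper bar, 16 mm across, 34 mm high (52 to 86 mm above the shelf), 80 mm from the pivot. It turns with the bar.
- keeper_eye (a point): Centre of the 14 mm hole in the keeper's end, at the bar's top face, 146 mm from the pivot.
- lug_top (a point): Mouth of the 14 mm hole in the clevis's upper lug, on its top face, 64 mm above the shelf. Upper lug from 56 to 64 mm, keeper's eye 46 to 52 mm, lower lug (14 mm hole) 34 to 42 mm above the shelf; free below, down to the base at 15 mm. Lugs 36 (x) x 34 (y) mm, joined by an upright plate at the back (-y).
- pin: Clevis pin, upright in the parking block's hole: steel shank 11 mm across, 45 mm long, the last 12 mm tapering to a 5 mm nose; then a collar 26 mm across, 5 mm thick; then a blue cylindrical grip 18 mm across, 40 mm long. 90 mm in all, about 70 g. Origin: tip of the nose; z up along the pin.
- pin_collar (a point): Centre of the underside of the pin's collar, 45 mm above the nose.
- pinblock: Wooden parking block for the pin, fixed, 70 x 60 x 60 mm, with one upright 15 mm hole through its middle. Origin: centre of its underside, on the shelf.
- tray: Black repair tray with a red rim, fixed, open on top, 170 x 170 mm outside, 34 mm high, walls and floor 4 mm thick. Origin: centre of its underside, on the shelf.
- tray_in (a point): Centre of the tray's inner floor, 4 mm above the shelf; axes as the tray's.
- pipe_clamp: black cast-iron pipe clamp lying on its side, about 90 x 100 x 20 mm. Loose; not part of the job.
- focus_knob: orange plastic focus knob standing on its base, 44 mm across, 34 mm high. Loose; not part of the job.
- lens_disc: frosted glass lens lying flat, 110 mm across, 18 mm thick. Loose; not part of the job.
- tape_roll: black roll of tape lying flat, 110 mm across, 48 mm high. Loose; not part of the job.
- spanner: steel spanner lying flat. Loose; not part of the job.
- lamp_carton: brown lamp carton, 75 x 55 x 55 mm. Loose; not part of the job.

How it is judged:
By the outcome, as a careful person would: the job done as asked, in the order asked, and still so for the second after the job is handed in, with the robot touching nothing.
Of green1, green2, red1, red2 only 3 to 4 are there at a start; the rules pass over those that are not, and their reading is None.
At some moment in a run one of green1, green2, red1, red2 may be knocked a few centimetres aside while the robot is not near it.
It also fails if it takes over 208 s, if anything falls off the work surface, if the arm or the gripper's body presses on something with over 40 N, if the wrist force passes 120 N, or if a joint passes its speed limit or range.

ROBOT

A 6-joint arm with a two-finger parallel gripper is mounted at the origin on the work surface. World frame = base frame: x ahead of the robot, y to its left, z up, the work surface at z = 0. Lengths are in m, angles in rad, forces in N, time in s.
With the tool pointing down it reaches from about 0.35 to 0.975 m from the base axis. Payload 4.9 kg.
Tool frame: the origin (TCP) lies at the very end of the fingers, on their centre line; the grasp point (between the pads) lies ctrl.grip_point_offset behind it (ctrl.grip_point_offset is the distance from the TCP to the grasp point, in m); z points along the fingers, y is the line along which they close (so a half turn about z gives the same grasp; the last joint's range is limited). The gripper opens to 85 mm and grips with 20 to 120 N. Pads are 22 mm wide; open, the fingers measure 114 mm over their backs; the gripper's body (76 mm by 85 mm) begins 54 mm behind the grasp point. The pads swing forward as they close: fully open they stand 13 mm farther back than shut.
Start: joints at [1.171, 0.053, 1.613, -0, 1.476, -0.119], TCP at [0.173, 0.601, 0.231] pointing down, gripper open.
Joint ranges: [-3.01, 3.01], [-1.01, 2.22], [0.06, 2.58], [-1.02, 4.17], [0.09, 2.62], [-3.14, 3.14]. Speed limits (rad/s): [2.57, 2.57, 3.14, 3.14, 3.14, 3.14].

INTERFACE

Orientations are given as a rotation vector (axis times angle).
In Python, from station import ctrl gives the robot as it stands. The module is installed in compiled form; this text tells all that it offers.
- The arm moves only by the tool drive_tool, never from a script. Its argument "steps" is a list of rows, each an object with "translation": the shift along the tool's x, y, z normalised to -1 to 1, where 1 is 4 cm, a list of three; "angular": the turn, a rotation vector about the tool's x, y, z normalised to -1 to 1, where 1 is 8 degrees, a list of three; "gripper": the opening, from 0 (shut) to 1 (fully open). In form: [{"translation": [dx, dy, dz], "angular": [wx, wy, wz], "gripper": gripper}, ...]. A call has 1 to 8 rows; each row shifts and turns the commanded pose from where the row before left it, along the tool's axes as they then stand; what a row does not reach is not made up. A row lasts 1/8 s, in which the tool goes at most 62.5 mm and 10.7 degrees, less where a joint would pass 70% of its speed; a pose out of reach is approached as far as the arm can. A call with a number of a shift or a turn outside -1 to 1 is refused whole. A call with a gripper value outside its range is refused whole. The fingers move at their own pace and stop on an object; "force" is the grip in N (left out, the last holds). Time passes only in rows, so rows that do not move let the fingers close. It gives the time, the measured TCP pose, the force, the opening and the grip force at its end, in the units of the state.
- ctrl.get_obs(): the state, without advancing time (a new reading comes with each control period).
- ctrl.get_image(name): name is "side" or "top" or "wrist"; returns a dict with "color" (480x640x3 uint8, red, green, blue), "depth" (480x640 float32, m along the optical axis (not along the pixel's ray), 0 where there is no reading), "fx", "fy", "cx", "cy" (pixels), "R" (3x3) and "t" (3): a world point X has camera coordinates R X + t. Camera axes: x right, y down, z forward; pixel columns grow to the right and rows downward; lengths in m; the calibration is good to about 2 mm. A picture is of the moment at which its call begins.
- ctrl.finish_job(): hands the job in; it is judged then, once.
The state is a dict: "t": time; "q": joint angles; "dq": joint speeds; "effort": joint torques, N m; "tool_pos": TCP position; "tool_rot": TCP orientation; "contact_force": force on the tool from outside, world axes, zero at the start; "wrist_torque": the same for the moment, N m; "opening": finger opening in m; "grip_force": force on a finger pad.
Only numpy, scipy, OpenCV 4.12 (cv2) and the standard library are available. Lean on these libraries where they do the work, as an engineer would, in place of code of your own. Each camera call takes 0.05 s, during which the arm holds its last target. There are 200 camera calls.

## Working session

There is one attempt and no reset: what is moved stays moved. The work goes in short steps, Python scripts to look and compute and a tool call to move; the robot and the scene stay as the last step left them, time stands still between calls to the robot, and variables do not carry over. Pictures are saved under pics/ and viewed, at most 14 in all, crops included, and the job is handed in when it is done.

Besides the shell and the picture viewer there is one more tool, called after "Call:" by a JSON object that holds its "op" and its "data". drive_tool: Moves the arm, as the interface text tells. Its arguments: {"type":"object","properties":{"steps":{"type":"array"},"force":{"type":"number"}},"required":["steps"]}

```bash
mkdir -p pics; cat > h.py <<'E'
import numpy as np, cv2
from station import ctrl
def world(im):
    d=im["depth"]; v,u=np.mgrid[0:480,0:640]
    P=np.stack([(u-im["cx"])/im["fx"]*d,(v-im["cy"])/im["fy"]*d,d],-1)
    W=(P-im["t"])@im["R"]; W[d==0]=np.nan
    return W
def snap(name,fn):
    im=ctrl.get_image(name); cv2.imwrite("pics/"+fn+".png",im["color"][:,:,::-1]); np.savez("pics/"+fn+".npz",W=world(im),**im); return im
E
python3 - <<'E'
from h import *
for n in ["top","side"]:
    im=snap(n,n+"0"); print(n,-im["R"].T@im["t"],im["fx"])
print(ctrl.get_obs(),ctrl.grip_point_offset)
E
```

```text
top [ 4.46301004e-01 -1.07279772e-03  1.42952662e+00] 592.0057390998146
side [ 0.20290759 -0.66516611  0.87013925] 526.9156349811931
{'t': 0.1, 'q': array([ 1.17100419e+00,  5.33070286e-02,  1.61419071e+00, -8.54855117e-06,
        1.47601973e+00, -1.18979081e-01]), 'dq': array([ 0.00102574, -0.00085049, -0.00449637,  0.00221727, -0.00159618,
        0.00137284]), 'effort': array([-3.48008803e-05, -3.94903564e+01, -3.71362746e+01, -1.92922025e-04,
        3.90845962e-03, -1.32451132e-05]), 'tool_pos': array([0.17297103, 0.59998037, 0.23015561]), 'tool_rot': array([-4.39582834e-01, -3.11019497e+00,  2.92531675e-03]), 'contact_force': array([ 0.02147824, -0.63684693,  0.09892787]), 'wrist_torque': array([-0.01272517, -0.00209745, -0.01875627]), 'grip_force': 0.0, 'opening': 0.08551158007525976} 0.0187
```

View pics/top0.png

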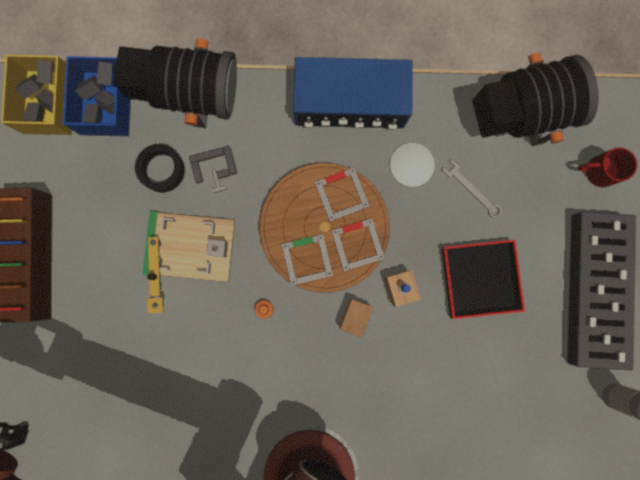

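View pics/side0.png

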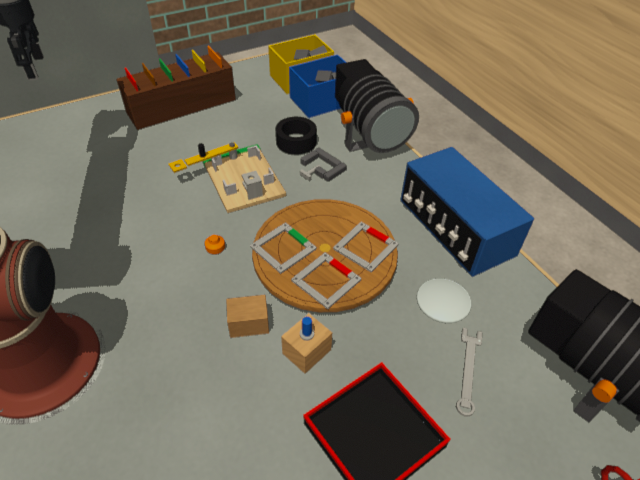

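Top view: green frame at (306,259), red frames at (341,193) and (358,245) on the turntable; caddy at (190,247) with keeper open down to (155,308), pin at (405,288), tray at (484,279). Side view agrees, and I see only three frames.

```bash
cat >> h.py <<'E'
def seg(W,m): 
    p=W[m]; return p[np.isfinite(p).all(1)]
def rect(p,trim=0):
    (c,s,a)=cv2.minAreaRect((p[:,:2]*1000).astype(np.float32)); return np.round(c,1),np.round(s,1),round(a,1)
def box(sh,u0,u1,v0,v1):
    m=np.zeros(sh,bool); m[v0:v1,u0:u1]=1; return m
def comps(m,minn):
    n,l,s,c=cv2.connectedComponentsWithStats(m.astype(np.uint8),connectivity=8)
    return [(l==i) for i in range(1,n) if s[i,4]>=minn]
def frames(im,W,region=None):
    """frames on the turntable etc, by grey/tape colour vs wood"""
    hsv=cv2.cvtColor(im["color"],cv2.COLOR_RGB2HSV)
    z=W[...,2]; out=[]
    tape={"green":(hsv[...,0]>50)&(hsv[...,0]<80)&(hsv[...,1]>150),"red":((hsv[...,0]<5)|(hsv[...,0]>174))&(hsv[...,1]>170)&(hsv[...,2]>120)}
    grey=(hsv[...,1]<60)&(hsv[...,2]>110)
    m=(grey|tape["green"]|tape["red"])
    if region is not None: m&=region
    for k in comps(m,150):
        col=max(tape,key=lambda c:(tape[c]&k).sum()); p=seg(W,k); t=seg(W,k&tape[col])
        if len(t)<10: continue
        c,s,a=rect(p); d=t[:,:2].mean(0)*1000-c
        yaw=np.degrees(np.arctan2(d[1],d[0])); yaw2=a+90*np.round((yaw-a)/90)
        out.append((col,c,s,round(yaw2,1),round(np.nanmedian(p[:,2])*1000,1),len(p)))
    return out
E
python3 - <<'E'
from h import *
f=dict(np.load("pics/top0.npz")); W=f["W"]; z=W[...,2]; sh=z.shape; hsv=cv2.cvtColor(f["color"],cv2.COLOR_RGB2HSV)
for r in frames(f,W,box(sh,255,395,158,296)): print(r)
def show(n,m):
    p=seg(W,m); print(n,len(p),rect(p),"z",np.round(np.percentile(p[:,2],[5,50,95])*1000,1))
cb=box(sh,135,245,200,325)
wood=(hsv[...,0]>12)&(hsv[...,0]<30)&(hsv[...,1]>40)&(hsv[...,1]<150)&(abs(z-.015)<.008)
show("caddy",cb&(z>.009)&box(sh,135,245,205,283)); show("caddywood",cb&wood)
for k in comps(cb&(z>.036)&(z<.052),8): show("post?",k)
show("lug",cb&box(sh,195,240,230,260)&(z>.055))
yel=cb&(hsv[...,0]>18)&(hsv[...,0]<32)&(hsv[...,1]>180)&(hsv[...,2]>120)
show("keeper",yel&(z>.04)); show("knob",cb&(z>.075)&box(sh,140,170,230,325))
pb=box(sh,380,425,260,310)
show("block",pb&(abs(z-.06)<.006)); show("pin",pb&(hsv[...,0]>95)&(hsv[...,0]<125)&(hsv[...,1]>140)&(z>.09))
show("tray",box(sh,435,530,230,325)&(z>.025)); 
show("carton",box(sh,330,380,290,340)&(z>.045)); show("focus",box(sh,245,280,290,325)&(z>.02))
show("deck",box(sh,255,395,158,296)&(z>.03))
E
python3 - <<'E'
import sys; sys.path.insert(0,'.')
import cv2
a=cv2.imread('pics/top0.png')[195:325,130:250]
cv2.imwrite('pics/c.png',cv2.resize(a,None,fx=4.5,fy=4.5,interpolation=cv2.INTER_CUBIC))
E
```

```text
caddy 5410 (array([533.6, 305.2]), array([180.6, 235.6]), 4.4) z [10.8 16.1 61. ]
caddywood 4075 (array([492.3, 299.7]), array([201.5, 229.2]), 85.8) z [10.2 15.1 20.1]
post? 47 (array([588.3, 348.6]), array([18.7, 33.2]), 37.3) z [36.3 43.5 47.9]
post? 45 (array([579.9, 244.6]), array([32.1, 18.5]), 39.5) z [36.7 43.4 48.5]
post? 230 (array([483.9, 360.9]), array([132.2,  41.7]), 4.4) z [41.1 49.5 51.9]
post? 19 (array([525.3, 206.5]), array([ 1.5, 32.6]), 84.7) z [38.4 44.2 51.6]
post? 12 (array([518.6, 378.9]), array([ 8.7, 15.2]), 76.8) z [48.2 50.2 51.2]
post? 41 (array([480.8, 256.6]), array([24.9, 24. ]), 84.9) z [38.2 43.6 47.9]
post? 8 (array([417.1, 359.9]), array([ 4.6, 10.1]), 2.1) z [48.4 50.  51.8]
post? 82 (array([391.6, 363.7]), array([32.6, 33.8]), 2.2) z [46.7 50.3 51.7]
post? 25 (array([383.4, 370.8]), array([21.1, 10.3]), 33.3) z [46.4 49.9 50.9]
lug 247 (array([526.3, 225.8]), array([39.5, 35.7]), 85.4) z [59.1 63.9 67.9]Traceback (most recent call last):
  File "<stdin>", line 12, in <module>
  File "<stdin>", line 5, in show
    return _quantile_unchecked(
        a, q, axis, out, overwrite_input, method, keepdims, weights)
    return _ureduce(a,
                    func=_quantile_ureduce_func,
    ...<5 lines>...
                    overwrite_input=overwrite_input,
                    method=method)
    r = func(a, **kwargs)
    result = _quantile(arr,
                       quantiles=q,
    ...<2 lines>...
                       out=out,
                       weights=wgt)
    slices_having_nans = np.isnan(arr[-1, ...])
                                  ~~~^^^^^^^^^
IndexError: index -1 is out of bounds for axis 0 with size 0
```

View pics/c.png

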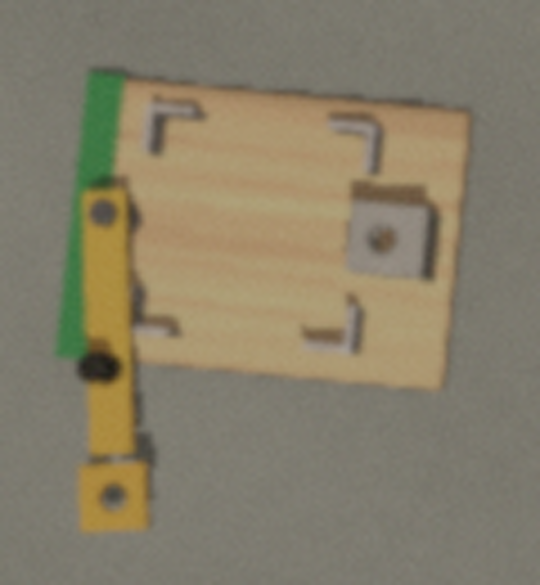

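```bash
cat >> h.py <<'E'
def onplane(im,u,v,z):
    d=np.array([(np.asarray(u)-im["cx"])/im["fx"],(np.asarray(v)-im["cy"])/im["fy"],np.ones_like(u,dtype=float)]).reshape(3,-1)
    o=-im["R"].T@im["t"]; r=im["R"].T@d
    return (o[:,None]+r*((z-o[2])/r[2])).T
E
python3 - <<'E'
from h import *
f=dict(np.load("pics/top0.npz")); W=f["W"]; z=W[...,2]; sh=z.shape; hsv=cv2.cvtColor(f["color"],cv2.COLOR_RGB2HSV)
print(hsv[255:262:2,280:296].tolist()[1]); print("green",hsv[243,296:306].tolist(),"red",hsv[177,328:338].tolist(), "tray rim",hsv[243,470:474].tolist())
P=lambda u,v,h:np.round(onplane(f,u,v,h)[0]*1000,1)
o=lambda x,y:(130+x/4.5-.4,195+y/4.5-.4)
print("lug",P(*o(382,240),.064),"pivot",P(*o(103,212),.052),"eye",P(*o(113,496),.052),"knob",P(*o(98,366),.080))
for n,x,y in [("TL",150,102),("TR",380,122),("BR",358,352),("BL",133,333)]: print(n,P(*o(x,y),.044))
for n,x,y in [("base TR",470,111),("base BR",442,388),("base TL",91,72),("base BL",57,355)]: print(n,P(*o(x,y),.015))
def show(n,m):
    p=seg(W,m); print(n,len(p)); 
    if len(p)>4: print(rect(p),np.round(np.median(p,0)*1000,1),"z",np.round(np.percentile(p[:,2],[5,50,95])*1000,1))
pb=box(sh,380,425,260,310)
show("block",pb&(abs(z-.06)<.006)); show("pin",pb&(z>.085))
show("tray",box(sh,435,530,230,325)&(z>.025)); show("floor",box(sh,460,510,260,300))
show("carton",box(sh,330,380,290,340)&(z>.045)); show("deck",box(sh,255,395,158,296)&(z>.03))
E
```

```text
[[13, 144, 140], [13, 145, 137], [14, 149, 137], [13, 133, 138], [11, 87, 138], [14, 38, 147], [16, 29, 147], [18, 31, 147], [15, 31, 149], [17, 33, 147], [14, 48, 144], [13, 101, 137], [13, 147, 135], [14, 143, 137], [13, 145, 132], [12, 140, 124]]
green [[63, 120, 123], [62, 119, 120], [62, 113, 122], [64, 121, 120], [63, 126, 121], [62, 124, 119], [63, 115, 122], [61, 114, 121], [61, 111, 119], [60, 107, 117]] red [[2, 179, 162], [2, 181, 165], [1, 192, 165], [1, 187, 168], [1, 191, 167], [1, 188, 168], [1, 191, 167], [1, 188, 168], [1, 182, 171], [1, 184, 169]] tray rim [[5, 93, 93], [3, 99, 98], [5, 115, 102], [4, 116, 112]]
lug [526.  228.4  64. ] pivot [538. 375.  52.] eye [392.2 363.5  52. ] knob [458.3 366.5  80. ]
TL [596.6 355.2  44. ]
TR [588.8 235.   44. ]
BR [468.7 242.2  44. ]
BL [476.  358.9  44. ]
base TR [598.8 192.3  15. ]
base BR [451.2 202.2  15. ]
base TL [615.1 394.8  15. ]
base BL [464.2 406.1  15. ]
block 683
(array([ 443.2, -210.1]), array([70.3, 61.3]), 17.9) [ 442.5 -208.5   60.4] z [55.9 60.4 64.7]
pin 59
(array([ 442.5, -209.3]), array([16.9, 15.9]), 87.6) [ 443.4 -208.8  104.3] z [ 92.7 104.3 109.5]
tray 740
(array([ 469. , -403.9]), array([171.1, 173.8]), 7.0) [ 467.8 -412.3   33.9] z [26.3 33.9 39.1]
floor 1994
(array([ 467.9, -413.5]), array([ 94.3, 124.1]), 1.0) [ 467.7 -412.8    4.7] z [-0.6  4.7  9.6]
carton 783
(array([ 372. , -103.1]), array([55.6, 74.8]), 69.6) [ 372.  -103.2   55.1] z [50.6 55.1 59.6]
deck 13146
(array([583.4, -31.6]), array([320.8, 307.4]), 88.7) [580.5 -26.2  37.3] z [32.  37.3 46.6]
```

Call:
{"op": "drive_tool", "data": {"steps": [{"translation": [-0.9,-0.43,-0.15],"angular": [0,0,0],"gripper": 1},{"translation": [-0.9,-0.43,-0.15],"angular": [0,0,0],"gripper": 1},{"translation": [-0.9,-0.43,-0.15],"angular": [0,0,0],"gripper": 1},{"translation": [-0.9,-0.43,-0.15],"angular": [0,0,0],"gripper": 1},{"translation": [-0.9,-0.43,-0.15],"angular": [0,0,0],"gripper": 1},{"translation": [-0.9,-0.43,-0.15],"angular": [0,0,0],"gripper": 1}], "force": 40}}

```text
t: 0.85
tool_pos: [0.3528, 0.4403, 0.2669]
tool_rot: [-0.439, -3.11, 0.001]
contact_force: [1.7, 0.1, 0.8]
opening: 0.0851
grip_force: 0.0
```

Call:
{"op": "drive_tool", "data": {"steps": [{"translation": [-0.9,-0.43,-0.15],"angular": [0,0,0],"gripper": 1},{"translation": [-0.9,-0.43,-0.15],"angular": [0,0,0],"gripper": 1},{"translation": [-0.9,-0.43,-0.15],"angular": [0,0,0],"gripper": 1},{"translation": [-0.9,-0.43,-0.15],"angular": [0,0,0],"gripper": 1},{"translation": [-0.9,-0.43,-0.15],"angular": [0,0,0],"gripper": 1},{"translation": [-0.9,-0.43,-0.15],"angular": [0,0,0],"gripper": 1},{"translation": [0,0,0],"angular": [0,0,0],"gripper": 1}]}}

```text
t: 1.72
tool_pos: [0.5326, 0.2807, 0.303]
tool_rot: [-0.445, -3.11, 0.001]
contact_force: [-0.1, 0.1, -0.0]
opening: 0.0854
grip_force: 0.0
```

```bash
sed -i 's/hsv\[...,1\]>150),"red"/hsv[...,1]>70),"red"/; s/hsv\[...,1\]>170)&(hsv\[...,2\]>120)/hsv[...,1]>140)\&(hsv[...,2]>120)/' h.py
cat >> h.py <<'E'
from scipy.spatial.transform import Rotation as Rn
def turn(a): return (a+90)%180-90
def pose():
    o=ctrl.get_obs(); R=Rn.from_rotvec(o["tool_rot"]).as_matrix(); return o,R
def plan(target,yawy=None):
    """remaining move to target TCP (mm) with tool y axis at heading yawy (deg, mod 180), tool pointing down; turn first, then shift in the turned frame"""
    o,R=pose(); p=o["tool_pos"]*1000; h=np.degrees(np.arctan2(R[1,1],R[0,1]))
    a=0 if yawy is None else turn(yawy-h)
    h2=np.radians(h+a); y=np.array([np.cos(h2),np.sin(h2),0]); x=np.array([-np.sin(h2),np.cos(h2),0])*1.0
    x=np.cross(y,[0,0,-1]); d=np.asarray(target)-p
    rv=(R.T@np.array([R[1,2],-R[0,2],0])); 
    print("pos",np.round(p,1),"h",round(h,1),"q6",round(o["q"][5],2),"tilt",np.round(R[:2,2],3),"| wz units",round(-a/8,2),"shift units",np.round([d@x/40,d@y/40,-d[2]/40],3))
E
python3 - <<'E'
from h import *
im=snap("wrist","w1"); im=snap("top","top1")
for r in frames(im,world(im),box((480,640),255,395,158,296)): print(r)
plan([532,302,250],85.3)
E
```

```text
('red', array([590.1, -25.4]), array([336. , 340.6]), np.float64(1.2), np.float64(2.2), 7703)
pos [530.8 282.4 302.6] h 73.9 q6 -0.92 tilt [-0.001  0.   ] | wz units -1.43 shift units [0.01  0.491 1.316]
```

View pics/w1.png

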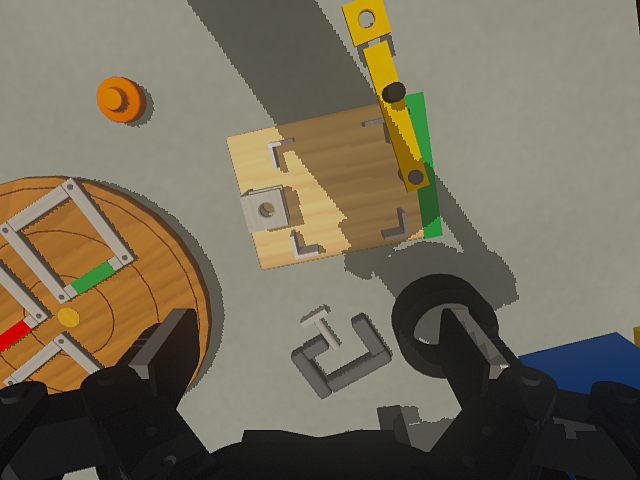

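Wrist view: lug hole (267,210), keeper pivot (416,177), eye (366,18), knob (394,92), base corners (227,137), (423,93), (441,237), (261,269).

```bash
sed -i 's/if region is not None: m&=region/m\&=(W[...,2]>.03)\n    if region is not None: m\&=region/' h.py
python3 - <<'E'
from h import *
f=dict(np.load("pics/w1.npz"))
P=lambda u,v,h:np.round(onplane(f,u,v,h)[0]*1000,1)
print("lug",P(267,210,.064),"pivot",P(416,177,.052),"eye",P(366,18,.052),"knob",P(394,92,.086))
print("base",[P(u,v,.015)[:2] for u,v in [(227,137),(423,93),(441,237),(261,269)]])
print("posts",[P(u,v,.044)[:2] for u,v in [(268,146),(295,257)]])
print("W lug",f["W"][210,285],"pivot",f["W"][177,416],f["W"][177,410])
t=dict(np.load("pics/top1.npz")); 
for r in frames(t,t["W"],box((480,640),255,395,158,296)): print(r)
hsv=cv2.cvtColor(t["color"],cv2.COLOR_RGB2HSV); g=(hsv[...,1]<60)&(hsv[...,2]>110)&box((480,640),255,395,158,296)&(t["W"][...,2]>.03)
print([ (k.sum(),rect(seg(t["W"],k))) for k in comps(g,100)])
E
```

```text
lug [526.3 230.8  64. ] pivot [537.5 376.3  52. ] eye [391.  364.2  52. ] knob [457.3 367.3  86. ]
base [array([450.5, 206.3]), array([465., 408.]), array([616.3, 395.6]), array([596.6, 194.2])]
posts [array([470.3, 247.7]), array([584.9, 239.5])]
W lug [0.53215991 0.24643011 0.05779355] pivot [0.53693133 0.37568628 0.05518435] [0.534901   0.36977503 0.05753557]
('red', array([663.7, -64.5]), array([102.3, 102.6]), np.float64(22.2), np.float64(44.0), 802)
('green', array([504.8,  15.8]), array([ 99.7, 100.2]), np.float64(14.9), np.float64(44.3), 824)
[(np.int64(683), (array([663.7, -64.5]), array([102.3, 102.6]), 22.2)), (np.int64(701), (array([ 543.2, -104.4]), array([ 99.6, 101.2]), 17.6)), (np.int64(714), (array([504.7,  15.8]), array([ 99.3, 100.3]), 15.0))]
```

```bash
python3 - <<'E'
from h import *
plan([463.2,4.7,90],14.9)
E
```

```text
pos [530.8 282.4 302.6] h 73.9 q6 -0.92 tilt [-0.001  0.   ] | wz units 7.37 shift units [-6.275 -3.418  5.316]
```

Call:
{"op": "drive_tool", "data": {"steps": [{"translation": [0,0,0.2],"angular": [0,0,0.92],"gripper": 0.45},{"translation": [0,0,0.2],"angular": [0,0,0.92],"gripper": 0.45},{"translation": [0,0,0.2],"angular": [0,0,0.92],"gripper": 0.45},{"translation": [0,0,0.2],"angular": [0,0,0.92],"gripper": 0.45},{"translation": [0,0,0.2],"angular": [0,0,0.92],"gripper": 0.45},{"translation": [0,0,0.2],"angular": [0,0,0.92],"gripper": 0.45},{"translation": [0,0,0.2],"angular": [0,0,0.92],"gripper": 0.45},{"translation": [0,0,0.2],"angular": [0,0,0.92],"gripper": 0.45}]}}

```text
t: 2.82
tool_pos: [0.5297, 0.2836, 0.2385]
tool_rot: [-1.914, -2.49, 0.001]
contact_force: [-0.3, -0.5, -0.4]
opening: 0.0387
grip_force: 0.0
```

Call:
{"op": "drive_tool", "data": {"steps": [{"translation": [-0.9,-0.49,0.3],"angular": [0,0,0],"gripper": 0.45},{"translation": [-0.9,-0.49,0.3],"angular": [0,0,0],"gripper": 0.45},{"translation": [-0.9,-0.49,0.3],"angular": [0,0,0],"gripper": 0.45},{"translation": [-0.9,-0.49,0.3],"angular": [0,0,0],"gripper": 0.45},{"translation": [-0.9,-0.49,0.3],"angular": [0,0,0],"gripper": 0.45},{"translation": [-0.9,-0.49,0.3],"angular": [0,0,0],"gripper": 0.45},{"translation": [-0.88,-0.48,0.3],"angular": [0,0,0],"gripper": 0.45},{"translation": [0,0,0],"angular": [0,0,0],"gripper": 0.45}]}}

```text
t: 3.82
tool_pos: [0.4624, 0.0039, 0.1537]
tool_rot: [-1.913, -2.489, 0.002]
contact_force: [0.1, 0.7, -0.8]
opening: 0.0381
grip_force: 0.0
```

```bash
python3 - <<'E'
from h import *
im=snap("wrist","w2"); W=world(im)
for r in frames(im,W): print(r)
t=snap("top","top2")
for r in frames(t,world(t),box((480,640),255,395,158,296)): print(r)
plan([463.2,4.7,90],14.9)
E
```

```text
('green', array([507.1,   9.7]), array([100.1,  85.2]), np.float64(14.7), np.float64(43.3), 6966)
('red', array([661.7, -59.6]), array([101.4,  96.5]), np.float64(22.3), np.float64(43.3), 4828)
('green', array([534.4,   9.6]), array([45.1, 73.3]), np.float64(14.1), np.float64(44.3), 237)
pos [463.8   5.3 155.2] h 15.1 q6 -0.41 tilt [-0.     0.001] | wz units 0.02 shift units [-0.01  -0.018  1.629]
```

View pics/w2.png

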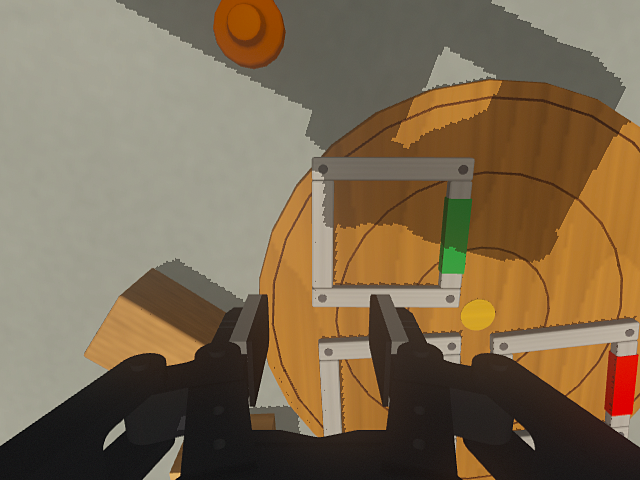

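Green frame in the wrist view: outer corners ≈(312,158), (474,158), (459,306), (313,305); the finger gap at ~x=320 is near its left bar.

```bash
python3 - <<'E'
from h import *
f=dict(np.load("pics/w2.npz"))
c=np.array([onplane(f,u,v,.044)[0]*1000 for u,v in [(312,158),(474,158),(459,306),(313,305)]])
print(c.round(1),c.mean(0), (c[0]+c[3])/2)
E
```

```text
[[444.4  51.6  44. ]
 [539.4  77.1  44. ]
 [565.1 -17.6  44. ]
 [469.8 -42.5  44. ]] [504.6588013   17.12872582  44.        ] [457.07066084   4.55089328  44.        ]
```

Call:
{"op": "drive_tool", "data": {"steps": [{"translation": [0,0,0.9],"angular": [0,0,0],"gripper": 0.45},{"translation": [0,0,0.9],"angular": [0,0,0],"gripper": 0.45},{"translation": [0,0,0.7],"angular": [0,0,0],"gripper": 0.45},{"translation": [0,0,0.42],"angular": [0,0,0],"gripper": 0.45},{"translation": [0,0,0],"angular": [0,0,0],"gripper": 0.45},{"translation": [0,0,0],"angular": [0,0,0],"gripper": 0.45}]}}

```text
t: 4.68
tool_pos: [0.4653, 0.0046, 0.0398]
tool_rot: [1.91, 2.492, 0.002]
contact_force: [0.4, -0.9, -0.1]
opening: 0.0383
grip_force: 0.0
```

Call:
{"op": "drive_tool", "data": {"steps": [{"translation": [0,0,0],"angular": [0,0,0],"gripper": 0},{"translation": [0,0,0],"angular": [0,0,0],"gripper": 0},{"translation": [0,0,0],"angular": [0,0,0],"gripper": 0},{"translation": [0,0,0],"angular": [0,0,0],"gripper": 0},{"translation": [0,0,0],"angular": [0,0,0],"gripper": 0}], "force": 50}}

```text
t: 5.3
tool_pos: [0.4653, 0.0042, 0.04]
tool_rot: [1.911, 2.491, 0.002]
contact_force: [-1.1, 1.1, 6.3]
opening: 0.0119
grip_force: 49.1
```

Call:
{"op": "drive_tool", "data": {"steps": [{"translation": [0,0,-0.3],"angular": [0,0,0],"gripper": 0},{"translation": [0,0,-0.7],"angular": [0,0,0],"gripper": 0},{"translation": [0,0,-0.9],"angular": [0,0,0],"gripper": 0},{"translation": [0,0,-0.9],"angular": [0,0,0],"gripper": 0},{"translation": [0,0,0],"angular": [0,0,0],"gripper": 0}]}}

```text
t: 5.92
tool_pos: [0.4662, 0.004, 0.1543]
tool_rot: [1.908, 2.488, 0.005]
contact_force: [-0.5, 0.3, -1.0]
opening: 0.0116
grip_force: 48.9
```

```bash
python3 - <<'E'
from h import *
im=snap("wrist","w3"); 
plan([489.1,305.4,120],-4.5)
E
```

```text
pos [464.8   4.2 151.9] h 15.0 q6 -0.41 tilt [ 0.003 -0.001] | wz units 2.44 shift units [7.554 0.015 0.797]
```

View pics/w3.png

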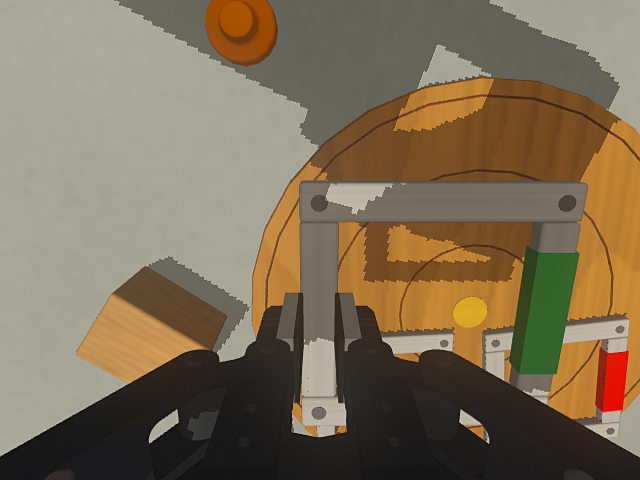

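Frame is held by its left bar (x≈320), far corners at (301,182) and (587,182).

```bash
python3 - <<'E'
from h import *
f=dict(np.load("pics/w3.npz")); W=f["W"]
for u,v in [(312,190),(450,203),(570,190),(550,300),(320,260),(320,380),(535,382)]: print(u,v,(np.nanmedian(W[v-4:v+5,u-4:u+5],(0,1))*1000).round(1))
z=.158
for u,v in [(301,182),(587,182)]: print((onplane(f,u,v,z)[0]*1000).round(1))
E
```

```text
312 190 [450.5  50.7 157.4]
450 203 [497.7  58.7 157.4]
570 190 [536.1  73.6 157.2]
550 300 [546.2  33.9 158. ]
320 260 [459.7  26.9 157.7]
320 380 [472.7 -21.1 157.8]
535 382 [ 5.553e+02 -3.000e-01  1.576e+02]
[446.2  52.4 158. ]
[540.1  77.6 158. ]
```

Call:
{"op": "drive_tool", "data": {"steps": [{"translation": [0,0,0.2],"angular": [0,0,0.82],"gripper": 0},{"translation": [0,0,0.2],"angular": [0,0,0.82],"gripper": 0},{"translation": [0,0,0.2],"angular": [0,0,0.8],"gripper": 0},{"translation": [0.7,0,0.2],"angular": [0,0,0],"gripper": 0},{"translation": [0.8,0,0],"angular": [0,0,0],"gripper": 0},{"translation": [0.8,0,0],"angular": [0,0,0],"gripper": 0},{"translation": [0.8,0,0],"angular": [0,0,0],"gripper": 0}]}}

```text
t: 6.85
tool_pos: [0.4721, 0.1288, 0.116]
tool_rot: [-2.305, -2.131, 0.005]
contact_force: [-0.2, 0.1, -0.7]
opening: 0.0117
grip_force: 48.9
```

Call:
{"op": "drive_tool", "data": {"steps": [{"translation": [0.8,0,0],"angular": [0,0,0],"gripper": 0},{"translation": [0.8,0,0],"angular": [0,0,0],"gripper": 0},{"translation": [0.8,0,0],"angular": [0,0,0],"gripper": 0},{"translation": [0.8,0,0],"angular": [0,0,0],"gripper": 0},{"translation": [0.8,0,0],"angular": [0,0,0],"gripper": 0},{"translation": [0.42,0,0],"angular": [0,0,0],"gripper": 0},{"translation": [0,0,0],"angular": [0,0,0],"gripper": 0},{"translation": [0,0,0],"angular": [0,0,0],"gripper": 0}]}}

```text
t: 7.85
tool_pos: [0.4873, 0.3033, 0.1178]
tool_rot: [-2.307, -2.132, 0.002]
contact_force: [0.9, -0.1, -0.6]
opening: 0.0117
grip_force: 48.9
```

```bash
python3 - <<'E'
from h import *
im=snap("wrist","w4"); 
plan([488.9,304.0,18],-4.5)
E
```

```text
pos [487.4 303.2 118. ] h -4.5 q6 0.51 tilt [-0.001 -0.001] | wz units -0.0 shift units [0.022 0.035 2.501]
```

View pics/w4.png

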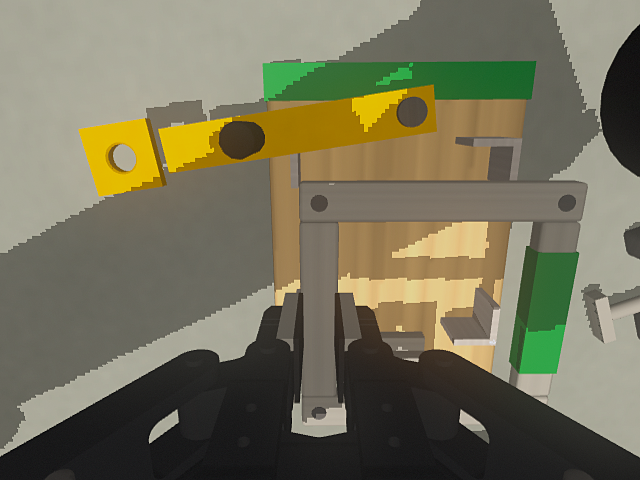

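Over the caddy: post outer corners at (521,138) and (497,345), pivot bolt (412,112), eye (122,157).

```bash
python3 - <<'E'
from h import *
f=dict(np.load("pics/w4.npz")); W=f["W"]
P=lambda u,v,h:np.round(onplane(f,u,v,h)[0]*1000,1)
print("post",P(521,138,.044),P(497,345,.044),"pivot",P(412,112,.052),"eye",P(122,157,.052),"knob",P(242,133,.086))
print("base",P(263,63,.015),P(536,62,.015))
for u,v in [(450,203),(550,240),(320,260),(420,120),(410,112),(480,141)]: print(u,v,(np.nanmedian(W[v-1:v+2,u-1:u+2],(0,1))*1000).round(1))
E
```

```text
post [595.  358.3  44. ] [588.1 238.8  44. ] pivot [537.6 375.4  52. ] eye [392.4 365.1  52. ] knob [460.2 372.4  86. ]
base [463.6 408.   15. ] [614.6 396.8  15. ]
450 203 [535.3 343.9 120.7]
550 240 [571.  327.6 120.3]
320 260 [488.8 326.8 121. ]
420 120 [540.4 371.4  56.5]
410 112 [535.8 375.4  56. ]
480 141 [574.6 358.5  43.3]
```

Call:
{"op": "drive_tool", "data": {"steps": [{"translation": [0.04,0.03,0.6],"angular": [0,0,0],"gripper": 0},{"translation": [0,0,0.6],"angular": [0,0,0],"gripper": 0},{"translation": [0,0,0.5],"angular": [0,0,0],"gripper": 0},{"translation": [0,0,0.4],"angular": [0,0,0],"gripper": 0},{"translation": [0,0,0.38],"angular": [0,0,0],"gripper": 0},{"translation": [0,0,0],"angular": [0,0,0],"gripper": 0},{"translation": [0,0,0],"angular": [0,0,0],"gripper": 0}]}}

```text
t: 8.78
tool_pos: [0.4892, 0.3059, 0.0194]
tool_rot: [2.307, 2.133, 0.001]
contact_force: [0.6, -0.1, -1.9]
opening: 0.0113
grip_force: 54.5
```

Call:
{"op": "drive_tool", "data": {"steps": [{"translation": [0,0,0],"angular": [0,0,0],"gripper": 0.35},{"translation": [0,0,0],"angular": [0,0,0],"gripper": 0.35},{"translation": [0,0,0],"angular": [0,0,0],"gripper": 0.35},{"translation": [0,0,-0.4],"angular": [0,0,0],"gripper": 0.35},{"translation": [0,0,-0.8],"angular": [0,0,0],"gripper": 0.35},{"translation": [0,0,-0.9],"angular": [0,0,0],"gripper": 0.35},{"translation": [0,0,-0.9],"angular": [0,0,0],"gripper": 0.35},{"translation": [0,0,-0.3],"angular": [0,0,0],"gripper": 0.35}]}}

```text
t: 9.78
tool_pos: [0.4907, 0.3066, 0.1556]
tool_rot: [2.305, 2.131, 0.01]
contact_force: [0.2, 0.1, -0.7]
opening: 0.03
grip_force: 0.0
```

```bash
cat >> h.py <<'E'
def lab(im,W,region,zt=.044):
    """frames by grey comps on deck, top view"""
    hsv=cv2.cvtColor(im["color"],cv2.COLOR_RGB2HSV); z=W[...,2]
    red=((hsv[...,0]<6)|(hsv[...,0]>174))&(hsv[...,1]>110); gr=(hsv[...,0]>50)&(hsv[...,0]<80)&(hsv[...,1]>70)
    m=((hsv[...,1]<60)|red|gr)&region&(z>zt-.009)&(z<zt+.03)
    for k in comps(m,200):
        p=seg(W,k); c,s,a=rect(p); r=seg(W,k&red); g=seg(W,k&gr)
        print(c,s,a,"n",len(p),"red",len(r),np.round(r[:,:2].mean(0)*1000,1) if len(r) else "","green",len(g))
E
python3 - <<'E'
from h import *
im=snap("wrist","w5"); t=snap("top","t5"); print(ctrl.get_obs()["contact_force"])
lab(t,world(t),box((480,640),255,395,158,296))
a=im["color"][:,:,::-1]; b=t["color"][195:325,130:250,::-1]
cv2.imwrite("pics/m5.png",np.hstack([cv2.resize(a,(460,345)),cv2.resize(b,(318,345))]))
f=im; W=world(im); 
plan([0,0,0])
E
```

```text
[-0.61238835  0.00800218 -1.02443868]
[662.6 -63.1] [101.2  99.6] 21.8 n 812 red 130 [701.5 -47. ] green 0
[ 544.2 -103.5] [100.7 100.2] 17.9 n 831 red 130 [584.4 -89.7] green 0
pos [489.9 306.2 153.4] h -4.5 q6 0.51 tilt [0.003 0.002] | wz units 0.0 shift units [ -8.59  -11.612   3.836]
```

View pics/m5.png

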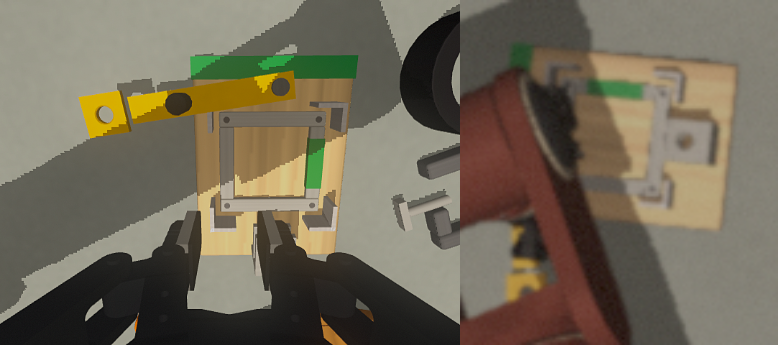

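Green frame sits flat between the posts. Keeper next: grip its knob lightly, check, then follow the arc.

Call:
{"op": "drive_tool", "data": {"steps": [{"translation": [0.76,-0.46,0],"angular": [0,0,0],"gripper": 0.45},{"translation": [0.75,-0.46,0],"angular": [0,0,0],"gripper": 0.45},{"translation": [0,0,0.8],"angular": [0,0,0],"gripper": 0.45},{"translation": [0,0,0.8],"angular": [0,0,0],"gripper": 0.45},{"translation": [0,0,0.79],"angular": [0,0,0],"gripper": 0.45},{"translation": [0,0,0],"angular": [0,0,0],"gripper": 0.45},{"translation": [0,0,0],"angular": [0,0,0],"gripper": 0.45}], "force": 20}}

```text
t: 10.75
tool_pos: [0.4559, 0.3682, 0.054]
tool_rot: [-2.306, -2.132, 0.005]
contact_force: [0.1, 0.6, 0.0]
opening: 0.0387
grip_force: 0.0
```

Call:
{"op": "drive_tool", "data": {"steps": [{"translation": [0,0,0],"angular": [0,0,0],"gripper": 0.1},{"translation": [0,0,0],"angular": [0,0,0],"gripper": 0.1},{"translation": [0,0,0],"angular": [0,0,0],"gripper": 0.1},{"translation": [0,0,0],"angular": [0,0,0],"gripper": 0.1}]}}

```text
t: 11.25
tool_pos: [0.4579, 0.3687, 0.0553]
tool_rot: [2.306, 2.132, 0.003]
contact_force: [4.4, 0.6, -4.1]
opening: 0.0151
grip_force: 22.5
```

```bash
python3 - <<'E'
from h import *
plan([457.8,369.4,58],-4.5); o=ctrl.get_obs(); print(o["contact_force"],o["wrist_torque"],o["opening"])
E
```

```text
pos [457.9 368.7  55.3] h -4.5 q6 0.63 tilt [0.002 0.   ] | wz units 0.0 shift units [ 0.018 -0.003 -0.067]
[ 4.39271217  0.64566016 -4.12783073] [ 1.34908939e-01 -6.35950681e-01  3.30186262e-04] 0.015138854667016548
```

Call:
{"op": "drive_tool", "data": {"steps": [{"translation": [-0.343,0.085,-0.03],"angular": [0,0,0],"gripper": 0.1},{"translation": [-0.323,0.144,0],"angular": [0,0,0],"gripper": 0.1},{"translation": [-0.293,0.199,0],"angular": [0,0,0],"gripper": 0.1},{"translation": [-0.253,0.247,0],"angular": [0,0,0],"gripper": 0.1}]}}

```text
t: 11.75
tool_pos: [0.4774, 0.3168, 0.0555]
tool_rot: [-2.304, -2.132, 0.012]
contact_force: [-8.3, -1.9, 0.9]
opening: 0.0149
grip_force: 23.2
```

```bash
python3 - <<'E'
from h import *
o=ctrl.get_obs(); print(o["tool_pos"],o["contact_force"],o["wrist_torque"],o["opening"],o["grip_force"])
E
```

```text
[0.47739904 0.31676892 0.055477  ] [-8.27292208 -1.86574403  0.9188705 ] [-0.28882507  1.1869946   0.26190955] 0.014936032928657843 23.17603200674057
```

Call:
{"op": "drive_tool", "data": {"steps": [{"translation": [-0.206,0.288,0],"angular": [0,0,0],"gripper": 0.1},{"translation": [-0.152,0.32,0],"angular": [0,0,0],"gripper": 0.1},{"translation": [-0.093,0.341,0],"angular": [0,0,0],"gripper": 0.1},{"translation": [-0.031,0.352,0],"angular": [0,0,0],"gripper": 0.1},{"translation": [0,0,0],"angular": [0,0,0],"gripper": 0.1},{"translation": [0,0,0],"angular": [0,0,0],"gripper": 0.1}]}}

```text
t: 12.5
tool_pos: [0.5297, 0.2912, 0.0553]
tool_rot: [2.304, 2.131, -0.013]
contact_force: [-1.1, -10.7, -2.3]
opening: 0.0151
grip_force: 22.7
```

```bash
python3 - <<'E'
from h import *
o=ctrl.get_obs(); print(o["tool_pos"],o["contact_force"],o["wrist_torque"],o["opening"],o["grip_force"])
E
```

```text
[0.52969452 0.29116187 0.05530986] [ -1.09763247 -10.66855404  -2.29025359] [-1.48024453  0.15675834  0.09132618] 0.015064571899215297 22.74319499731064
```

Call:
{"op": "drive_tool", "data": {"steps": [{"translation": [0.03,0.03,0],"angular": [0,0,0],"gripper": 0.1},{"translation": [0,0,0],"angular": [0,0,0],"gripper": 0.1},{"translation": [0,0,0],"angular": [0,0,0],"gripper": 0.3},{"translation": [0,0,0],"angular": [0,0,0],"gripper": 0.3},{"translation": [0,0,-0.8],"angular": [0,0,0],"gripper": 0.3},{"translation": [0,0,-0.9],"angular": [0,0,0],"gripper": 0.3},{"translation": [-0.5,-0.6,-0.9],"angular": [0,0,0],"gripper": 0.3},{"translation": [-0.9,-0.9,-0.9],"angular": [0,0,0],"gripper": 0.3}]}}

```text
t: 13.5
tool_pos: [0.4679, 0.2453, 0.1992]
tool_rot: [2.305, 2.133, 0.003]
contact_force: [0.1, -0.4, 1.2]
opening: 0.0255
grip_force: 0.0
```

Call:
{"op": "drive_tool", "data": {"steps": [{"translation": [-0.9,-0.9,0],"angular": [0,0,0],"gripper": 0.45},{"translation": [0,0,0],"angular": [0,0,0],"gripper": 0.45},{"translation": [0,0,0],"angular": [0,0,0],"gripper": 0.45}]}}

```text
t: 13.88
tool_pos: [0.4295, 0.2124, 0.1978]
tool_rot: [2.306, 2.132, 0.003]
contact_force: [0.2, -0.2, 0.4]
opening: 0.0386
grip_force: 0.0
```

```bash
python3 - <<'E'
from h import *
im=snap("wrist","w6"); t=snap("top","t6")
lab(t,world(t),box((480,640),255,395,158,296))
a=im["color"][:,:,::-1][0:300,100:500]; cv2.imwrite("pics/m6.png",cv2.resize(a,(800,600)))
plan([443,-209,160],18)
E
```

```text
[662.7 -63.3] [101.5  99.8] 22.0 n 813 red 130 [701.5 -46.8] green 0
[ 543.9 -103.6] [101.9 100.1] 18.0 n 826 red 129 [584.5 -89.8] green 0
pos [429.8 212.6 197.4] h -4.5 q6 0.38 tilt [0.001 0.   ] | wz units -2.81 shift units [-10.125  -2.944   0.936]
```

View pics/m6.png

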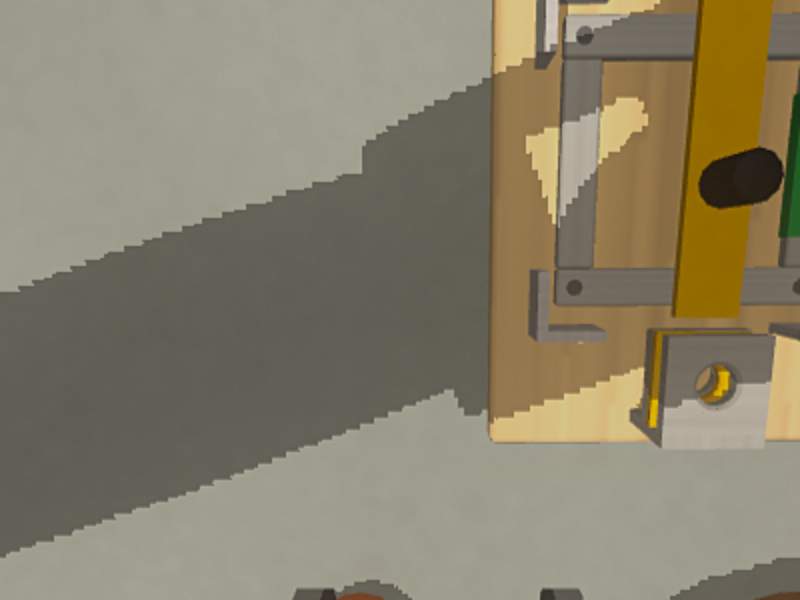

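Keeper bar lies over the frame with its eye between the lugs; lug hole at crop (717,384) → px (458.5,192).

```bash
python3 - <<'E'
from h import *
f=dict(np.load("pics/w6.npz")); P=lambda u,v,h:np.round(onplane(f,100+u/2-.25,v/2-.25,h)[0]*1000,1)
print("lug",P(717,384,.064),"bar",P(673,316,.052),P(740,318,.052),"top",P(698,2,.052),P(772,2,.052),"lug corners",P(660,334,.064),P(775,336,.064), P(766,448,.064),P(663,446,.064))
b=(P(673,316,.052)+P(740,318,.052))/2; pv=np.array([537.6,375.5]); d=b[:2]-pv; print(b, "eye",pv+146*d/np.hypot(*d))
E
```

```text
lug [526.  230.8  64. ] bar [514.3 253.5  52. ] [537.5 251.1  52. ] top [521.8 350.3  52. ] [545.  348.5  52. ] lug corners [506.6 249.2  64. ] [545.1 245.5  64. ] [543.4 206.9  64. ] [507.6 210.4  64. ]
[525.9 252.3  52. ] eye [523.79684472 230.15395463]
```

Call:
{"op": "drive_tool", "data": {"steps": [{"translation": [-0.8,0.1,0.1],"angular": [0,0,0],"gripper": 0.55},{"translation": [-0.8,0.1,0.1],"angular": [0,0,0],"gripper": 0.55},{"translation": [-0.8,0.1,0.1],"angular": [0,0,0],"gripper": 0.55},{"translation": [-0.8,0.1,0.1],"angular": [0,0,0],"gripper": 0.55},{"translation": [-0.8,0.1,0.1],"angular": [0,0,0],"gripper": 0.55},{"translation": [-0.8,0.1,0.1],"angular": [0,0,0],"gripper": 0.55},{"translation": [-0.8,0.1,0.1],"angular": [0,0,0],"gripper": 0.55},{"translation": [-0.8,0.1,0.1],"angular": [0,0,0],"gripper": 0.55}]}}

```text
t: 14.98
tool_pos: [0.4418, -0.0467, 0.1649]
tool_rot: [-2.306, -2.133, -0.0]
contact_force: [0.9, 1.3, 0.0]
opening: 0.0469
grip_force: 0.0
```

Call:
{"op": "drive_tool", "data": {"steps": [{"translation": [-0.8,0.1,0.1],"angular": [0,0,0],"gripper": 0.55},{"translation": [-0.8,0.1,0.1],"angular": [0,0,0],"gripper": 0.55},{"translation": [-0.8,0.1,0.1],"angular": [0,0,0],"gripper": 0.55},{"translation": [-0.8,0.06,0],"angular": [0,0,0],"gripper": 0.55},{"translation": [-0.78,0,0],"angular": [0,0,0],"gripper": 0.55},{"translation": [-0.5,0,0],"angular": [0,0,0],"gripper": 0.55},{"translation": [0,0,0],"angular": [0,0,0],"gripper": 0.55},{"translation": [0,0,0],"angular": [0,0,0],"gripper": 0.55}]}}

```text
t: 15.98
tool_pos: [0.4413, -0.2248, 0.1526]
tool_rot: [-2.306, -2.133, -0.0]
contact_force: [0.0, 0.2, -0.2]
opening: 0.0469
grip_force: 0.0
```

```bash
python3 - <<'E'
from h import *
im=snap("wrist","w7"); W=world(im); hsv=cv2.cvtColor(im["color"],cv2.COLOR_RGB2HSV)
m=(hsv[...,0]>95)&(hsv[...,0]<130)&(hsv[...,1]>120)&(W[...,2]>.09)
for k in comps(m,50):
    p=seg(W,k); print(k.sum(),np.argwhere(k).mean(0),(np.median(p,0)*1000).round(1),rect(p[p[:,2]>.1]))
cv2.imwrite("pics/m7.png",im["color"][:,:,::-1])
plan([443,-209,68],-4.5)
E
```

```text
pos [ 441.3 -224.7  152.7] h -4.4 q6 -0.54 tilt [-0.     0.001] | wz units 0.01 shift units [0.394 0.012 2.119]
```

View pics/m7.png

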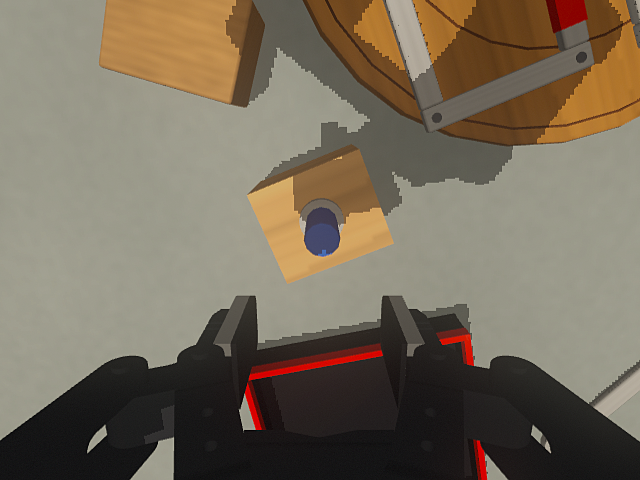

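Pin's blue top at (322,238), collar at (320,215); it is between the fingers' planes laterally.

```bash
python3 - <<'E'
from h import *
f=dict(np.load("pics/w7.npz")); P=lambda u,v,h:np.round(onplane(f,u,v,h)[0]*1000,1)
print(P(322,239,.105),P(321,214,.065),[P(u,v,.06) for u,v in [(247,195),(355,147),(393,242),(289,283)]])
W=f["W"]; print((np.nanmedian(W[236:243,319:325],(0,1))*1000).round(1))
E
```

```text
[ 443.4 -208.1  105. ] [ 443.5 -204.5   65. ] [array([ 401.4, -191.1,   60. ]), array([ 465.4, -168.7,   60. ]), array([ 485.2, -226.1,   60. ]), array([ 420.4, -247.6,   60. ])]
[ 443.2 -208.1  104.6]
```

Call:
{"op": "drive_tool", "data": {"steps": [{"translation": [0.41,0.02,0],"angular": [0,0,0],"gripper": 0.55},{"translation": [0,0,0.6],"angular": [0,0,0],"gripper": 0.55},{"translation": [0,0,0.6],"angular": [0,0,0],"gripper": 0.55},{"translation": [0,0,0.5],"angular": [0,0,0],"gripper": 0.55},{"translation": [0,0,0.37],"angular": [0,0,0],"gripper": 0.55},{"translation": [0,0,0],"angular": [0,0,0],"gripper": 0.55},{"translation": [0,0,0],"angular": [0,0,0],"gripper": 0.55}]}}

```text
t: 16.9
tool_pos: [0.4438, -0.2092, 0.071]
tool_rot: [2.305, 2.132, 0.001]
contact_force: [1.1, 0.4, -0.3]
opening: 0.0471
grip_force: 0.0
```

Call:
{"op": "drive_tool", "data": {"steps": [{"translation": [0,0,0],"angular": [0,0,0],"gripper": 0},{"translation": [0,0,0],"angular": [0,0,0],"gripper": 0},{"translation": [0,0,0],"angular": [0,0,0],"gripper": 0},{"translation": [0,0,0],"angular": [0,0,0],"gripper": 0},{"translation": [0,0,0],"angular": [0,0,0],"gripper": 0}], "force": 40}}

```text
t: 17.52
tool_pos: [0.4438, -0.2096, 0.0711]
tool_rot: [2.306, 2.132, 0.001]
contact_force: [0.3, 1.1, 5.8]
opening: 0.0169
grip_force: 39.0
```

```bash
python3 - <<'E'
from h import *
plan([443.3,-208.3,160],-4.5); o=ctrl.get_obs(); print(o["contact_force"],o["wrist_torque"],o["opening"],o["grip_force"])
E
```

```text
pos [ 443.8 -209.6   71.1] h -4.5 q6 -0.51 tilt [ 0.001 -0.001] | wz units 0.0 shift units [ 0.031 -0.016 -2.223]
[0.31184648 1.06625733 5.81709029] [ 0.13625374  0.10360949 -0.0054012 ] 0.016865753087268513 38.99087190628052
```

Call:
{"op": "drive_tool", "data": {"steps": [{"translation": [0,0,-0.5],"angular": [0,0,0],"gripper": 0},{"translation": [0,0,-0.9],"angular": [0,0,0],"gripper": 0},{"translation": [0,0,-0.9],"angular": [0,0,0],"gripper": 0},{"translation": [0.6,0,-0.1],"angular": [0,0,0],"gripper": 0},{"translation": [0.8,0.1,0],"angular": [0,0,0],"gripper": 0},{"translation": [0.8,0.1,0],"angular": [0,0,0],"gripper": 0},{"translation": [0.8,0.1,0],"angular": [0,0,0],"gripper": 0},{"translation": [0.8,0.1,0],"angular": [0,0,0],"gripper": 0}]}}

```text
t: 18.52
tool_pos: [0.4705, -0.0578, 0.1651]
tool_rot: [-2.306, -2.132, 0.001]
contact_force: [1.0, 0.3, -1.1]
opening: 0.0169
grip_force: 39.6
```

Call:
{"op": "drive_tool", "data": {"steps": [{"translation": [0.8,0.1,0],"angular": [0,0,0],"gripper": 0},{"translation": [0.8,0.1,0],"angular": [0,0,0],"gripper": 0},{"translation": [0.8,0.1,0],"angular": [0,0,0],"gripper": 0},{"translation": [0.8,0.1,0],"angular": [0,0,0],"gripper": 0},{"translation": [0.8,0.1,0],"angular": [0,0,0],"gripper": 0},{"translation": [0.8,0.1,0],"angular": [0,0,0],"gripper": 0},{"translation": [0.8,0.1,0],"angular": [0,0,0],"gripper": 0},{"translation": [0.8,0.1,0],"angular": [0,0,0],"gripper": 0}]}}

```text
t: 19.52
tool_pos: [0.5224, 0.1947, 0.165]
tool_rot: [-2.306, -2.132, 0.003]
contact_force: [0.4, -0.6, -1.0]
opening: 0.017
grip_force: 39.6
```

Call:
{"op": "drive_tool", "data": {"steps": [{"translation": [0.8,0,0],"angular": [0,0,0],"gripper": 0},{"translation": [0.08,0,0],"angular": [0,0,0],"gripper": 0},{"translation": [0,0,0],"angular": [0,0,0],"gripper": 0},{"translation": [0,0,0],"angular": [0,0,0],"gripper": 0}]}}

```text
t: 20.02
tool_pos: [0.5255, 0.2279, 0.1658]
tool_rot: [2.308, 2.132, -0.001]
contact_force: [0.4, 0.6, -0.8]
opening: 0.0168
grip_force: 39.6
```

```bash
python3 - <<'E'
from h import *
plan([526.1,228.7,125],-4.5); im=snap("side","s8"); w=snap("wrist","w8")
s=im["color"][60:260,140:340,::-1]; 
cv2.imwrite("pics/m8.png",np.hstack([cv2.resize(s,(400,400)),cv2.resize(w["color"][:,:,::-1],None,fx=.625,fy=.8333)]))
E
```

```text
pos [525.5 227.9 165.8] h -4.5 q6 0.36 tilt [-0.001 -0.   ] | wz units -0.01 shift units [0.02  0.012 1.019]
```

View pics/m8.png

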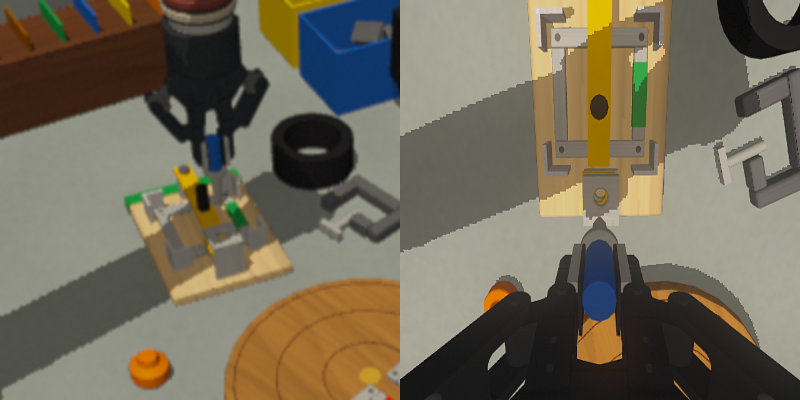

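Pin held upright; lug hole at px ≈(320,235), nose tip at ≈(319,266) in the wrist image.

```bash
python3 - <<'E'
from h import *
f=dict(np.load("pics/w8.npz")); P=lambda u,v,h:np.round(onplane(f,u,v,h)[0]*1000,1)
print("lug",P(320,234.5,.064),"nose",P(319,266,.1095),P(319,262,.1095))
a=f["color"][190:300,265:375,::-1]; cv2.imwrite("pics/m9.png",cv2.resize(a,None,fx=5,fy=5,interpolation=cv2.INTER_CUBIC))
E
```

```text
lug [526.  232.1  64. ] nose [525.  227.8 109.5] [525.2 229.9 109.5]
```

View pics/m9.png

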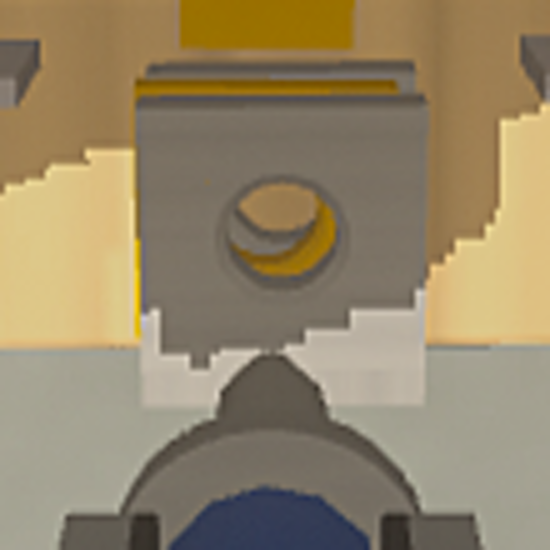

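Call:
{"op": "drive_tool", "data": {"steps": [{"translation": [0.05,0.025,0.4],"angular": [0,0,0],"gripper": 0},{"translation": [0,0,0.4],"angular": [0,0,0],"gripper": 0},{"translation": [0,0,0.25],"angular": [0,0,0],"gripper": 0},{"translation": [0,0,0.15],"angular": [0,0,0],"gripper": 0},{"translation": [0,0,0],"angular": [0,0,0],"gripper": 0},{"translation": [0,0,0.1],"angular": [0,0,0],"gripper": 0}]}}

```text
t: 20.88
tool_pos: [0.5276, 0.2311, 0.115]
tool_rot: [2.306, 2.132, 0.003]
contact_force: [0.4, 0.9, -1.0]
opening: 0.0171
grip_force: 39.6
```

```bash
python3 - <<'E'
from h import *
plan([526.5,230,75.1],-4.5); o=ctrl.get_obs(); print(o["contact_force"],o["wrist_torque"])
E
```

```text
pos [527.6 231.1 115. ] h -4.5 q6 0.36 tilt [0.002 0.001] | wz units 0.0 shift units [-0.028 -0.025  0.997]
[ 0.35529755  0.89082341 -1.0089202 ] [-0.02321498  0.05285868 -0.02382976]
```

Call:
{"op": "drive_tool", "data": {"steps": [{"translation": [-0.02,-0.02,0.1],"angular": [0,0,0],"gripper": 0},{"translation": [0,0,0.1],"angular": [0,0,0],"gripper": 0},{"translation": [0,0,0.1],"angular": [0,0,0],"gripper": 0},{"translation": [0,0,0.1],"angular": [0,0,0],"gripper": 0},{"translation": [0,0,0],"angular": [0,0,0],"gripper": 0}]}}

```text
t: 21.5
tool_pos: [0.5257, 0.2299, 0.0976]
tool_rot: [-2.307, -2.133, 0.001]
contact_force: [0.0, 0.2, -1.6]
opening: 0.0171
grip_force: 39.6
```

```bash
python3 - <<'E'
from h import *
plan([526.5,230,75.1],-4.5); o=ctrl.get_obs(); print(o["contact_force"],o["wrist_torque"])
E
```

```text
pos [525.7 229.9  97.6] h -4.5 q6 0.36 tilt [-0.001 -0.   ] | wz units 0.0 shift units [0.003 0.019 0.562]
[ 0.02692405  0.16271186 -1.63152621] [0.03272356 0.03113496 0.05372603]
```

Call:
{"op": "drive_tool", "data": {"steps": [{"translation": [0,0,0.12],"angular": [0,0,0],"gripper": 0},{"translation": [0,0,0.12],"angular": [0,0,0],"gripper": 0},{"translation": [0,0,0.12],"angular": [0,0,0],"gripper": 0},{"translation": [0,0,0.1],"angular": [0,0,0],"gripper": 0},{"translation": [0,0,0.05],"angular": [0,0,0],"gripper": 0},{"translation": [0,0,0],"angular": [0,0,0],"gripper": 0}]}}

```text
t: 22.25
tool_pos: [0.5259, 0.23, 0.0775]
tool_rot: [-2.307, -2.133, 0.001]
contact_force: [-1.4, 0.7, -0.6]
opening: 0.0169
grip_force: 39.6
```

```bash
python3 - <<'E'
from h import *
plan([526.5,230,75.1],-4.5); o=ctrl.get_obs(); print(o["contact_force"],o["wrist_torque"])
E
```

```text
pos [525.9 230.   77.5] h -4.5 q6 0.36 tilt [-0. -0.] | wz units 0.0 shift units [0.001 0.015 0.06 ]
[-1.40566838  0.72187912 -0.63622311] [ 0.00088929 -0.03509893  0.0025752 ]
```

Almost seated; press down the last 2–3 mm, then release and lift.

Call:
{"op": "drive_tool", "data": {"steps": [{"translation": [0,0,0.04],"angular": [0,0,0],"gripper": 0},{"translation": [0,0,0.03],"angular": [0,0,0],"gripper": 0},{"translation": [0,0,0],"angular": [0,0,0],"gripper": 0},{"translation": [0,0,0],"angular": [0,0,0],"gripper": 0.35},{"translation": [0,0,0],"angular": [0,0,0],"gripper": 0.35},{"translation": [0,0,0],"angular": [0,0,0],"gripper": 0.35},{"translation": [0,0,0],"angular": [0,0,0],"gripper": 0.35}]}}

```text
t: 23.12
tool_pos: [0.526, 0.2301, 0.0749]
tool_rot: [2.307, 2.133, 0.0]
contact_force: [0.8, -0.0, 0.9]
opening: 0.0297
grip_force: 0.0
```

Call:
{"op": "drive_tool", "data": {"steps": [{"translation": [0,0,-0.5],"angular": [0,0,0],"gripper": 0.35},{"translation": [0,0,-0.9],"angular": [0,0,0],"gripper": 0.35},{"translation": [-0.5,-0.3,-0.9],"angular": [0,0,0],"gripper": 0.35},{"translation": [-0.9,-0.5,-0.5],"angular": [0,0,0],"gripper": 0.35},{"translation": [-0.5,-0.3,0],"angular": [0,0,0],"gripper": 0.35},{"translation": [0,0,0],"angular": [0,0,0],"gripper": 0.45}]}}

```text
t: 23.88
tool_pos: [0.4763, 0.1572, 0.1888]
tool_rot: [2.307, 2.13, 0.004]
contact_force: [0.1, 0.8, -0.1]
opening: 0.0386
grip_force: 0.0
```

```bash
python3 - <<'E'
from h import *
w=snap("wrist","w10"); t=snap("top","t10"); W=world(t)
lab(t,W,box((480,640),255,395,158,296))
f=w; Wz=world(w)
hsv=cv2.cvtColor(w["color"],cv2.COLOR_RGB2HSV)
m=(hsv[...,0]>95)&(hsv[...,0]<130)&(hsv[...,1]>100)
for k in comps(m,60):
    p=seg(Wz,k); print(len(p),np.argwhere(k).mean(0),(np.median(p,0)*1000).round(1),np.percentile(p[:,2],[2,98])*1000)
cv2.imwrite("pics/m10.png",w["color"][:300,150:550,::-1].repeat(2,0).repeat(2,1))
E
```

```text
[663.1 -62.9] [102.2  99.5] 21.6 n 814 red 131 [701.7 -47.2] green 0
[ 544.1 -103.6] [102.  100.3] 17.8 n 829 red 130 [584.5 -89.7] green 0
947 [109.29652997 400.19453207] [524.5 231.6 108.1] [ 80.72759054 109.64533004]
```

View pics/m10.png

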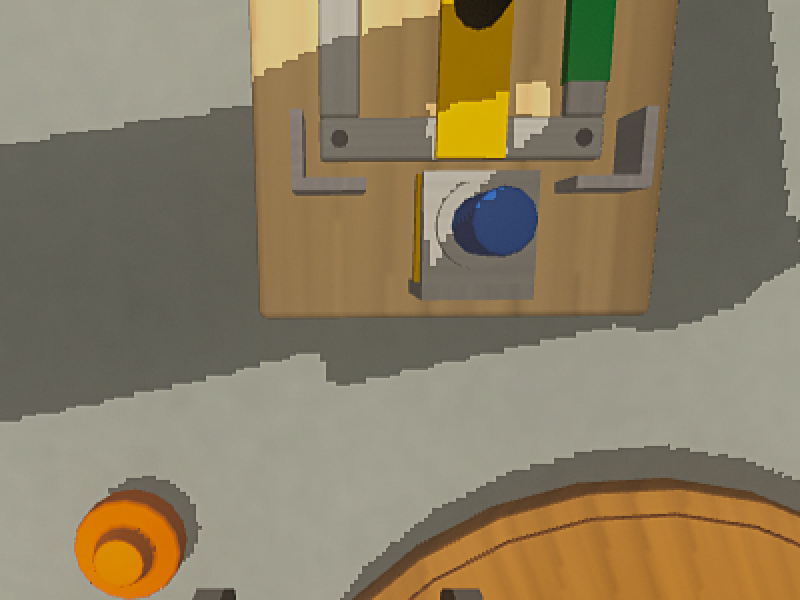

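Pin seated: blue top at z≈108–109, collar on the upper lug, bar over the frame. Now the red frames.

```bash
python3 - <<'E'
from h import *
t=dict(np.load("pics/t10.npz")); W=t["W"]
c=np.array([onplane(t,u,v,.034)[0]*1000 for u,v in [(444,247),(515,241),(523,311),(451,318)]]); print(c.round(1),c.mean(0).round(1))
hsv=cv2.cvtColor(t["color"],cv2.COLOR_RGB2HSV)
rd=((hsv[...,0]<9)|(hsv[...,0]>170))&(hsv[...,1]>90)&box(hsv.shape[:2],430,540,225,335)
v,u=np.nonzero(rd); p=onplane(t,u.astype(float),v.astype(float),.034); print(rd.sum(),rect(p))
plan([503.1,-116.9,110],18)
E
```

```text
[[ 541.9 -308.6   34. ]
 [ 559.8 -477.1   34. ]
 [ 395.3 -495.1   34. ]
 [ 375.5 -325.8   34. ]] [ 468.1 -401.6   34. ]
1243 (array([ 469.6, -401.5]), array([173.7, 176.1]), 7.3)
pos [476.6 158.1 187.8] h -4.5 q6 0.25 tilt [0.002 0.001] | wz units -2.81 shift units [-6.742 -1.495  1.945]
```

Call:
{"op": "drive_tool", "data": {"steps": [{"translation": [0,0,0],"angular": [0,0,-0.94],"gripper": 0.45},{"translation": [0,0,0],"angular": [0,0,-0.94],"gripper": 0.45},{"translation": [0,0,0],"angular": [0,0,-0.93],"gripper": 0.45},{"translation": [-0.75,-0.166,0.1],"angular": [0,0,0],"gripper": 0.45},{"translation": [-0.75,-0.166,0.1],"angular": [0,0,0],"gripper": 0.45},{"translation": [-0.75,-0.166,0.1],"angular": [0,0,0],"gripper": 0.45},{"translation": [-0.75,-0.166,0.1],"angular": [0,0,0],"gripper": 0.45}]}}

```text
t: 24.85
tool_pos: [0.4886, 0.0352, 0.1708]
tool_rot: [-1.845, -2.542, -0.0]
contact_force: [-0.4, -0.1, -0.2]
opening: 0.0384
grip_force: 0.0
```

Call:
{"op": "drive_tool", "data": {"steps": [{"translation": [-0.75,-0.166,0.1],"angular": [0,0,0],"gripper": 0.45},{"translation": [-0.75,-0.166,0.1],"angular": [0,0,0],"gripper": 0.45},{"translation": [-0.75,-0.166,0.1],"angular": [0,0,0],"gripper": 0.45},{"translation": [-0.75,-0.166,0.1],"angular": [0,0,0],"gripper": 0.45},{"translation": [-0.74,-0.166,0.1],"angular": [0,0,0],"gripper": 0.45},{"translation": [0,0,0],"angular": [0,0,0],"gripper": 0.45},{"translation": [0,0,0],"angular": [0,0,0],"gripper": 0.45}]}}

```text
t: 25.72
tool_pos: [0.503, -0.1164, 0.1508]
tool_rot: [-1.846, -2.541, -0.001]
contact_force: [-0.0, -0.3, 0.6]
opening: 0.0389
grip_force: 0.0
```

```bash
python3 - <<'E'
from h import *
t=snap("top","t11"); lab(t,world(t),box((480,640),255,395,158,296))
w=snap("wrist","w11"); lab(w,world(w),np.ones((480,640),bool))
plan([503.1,-116.9,37.5],18)
E
```

```text
[662.8 -63.1] [101.4  99.2] 22.0 n 787 red 130 [701.7 -47.4] green 0
[553.9 -61.4] [ 48.4 100.5] 70.5 n 259 red 73 [581.8 -79.6] green 0
[658.  -63.6] [ 93.5 100.3] 22.3 n 9210 red 597 [696.8 -53.6] green 0
[ 543.5 -101.7] [100.6  99.5] 18.0 n 11373 red 1963 [583.  -88.3] green 0
pos [ 502.9 -116.1  150.9] h 18.1 q6 -0.69 tilt [-0.  0.] | wz units 0.01 shift units [-0.021 -0.     2.836]
```

Call:
{"op": "drive_tool", "data": {"steps": [{"translation": [0,0,0.9],"angular": [0,0,0],"gripper": 0.45},{"translation": [0,0,0.9],"angular": [0,0,0],"gripper": 0.45},{"translation": [0,0,0.6],"angular": [0,0,0],"gripper": 0.45},{"translation": [0,0,0.4],"angular": [0,0,0],"gripper": 0.45},{"translation": [0,0,0],"angular": [0,0,0],"gripper": 0.45},{"translation": [0,0,0],"angular": [0,0,0],"gripper": 0.45}]}}

```text
t: 26.58
tool_pos: [0.5036, -0.1173, 0.0401]
tool_rot: [1.845, 2.54, 0.001]
contact_force: [-0.1, -0.2, 0.5]
opening: 0.0383
grip_force: 0.0
```

Call:
{"op": "drive_tool", "data": {"steps": [{"translation": [0,0,0],"angular": [0,0,0],"gripper": 0},{"translation": [0,0,0],"angular": [0,0,0],"gripper": 0},{"translation": [0,0,0],"angular": [0,0,0],"gripper": 0},{"translation": [0,0,0],"angular": [0,0,0],"gripper": 0},{"translation": [0,0,0],"angular": [0,0,0],"gripper": 0}], "force": 50}}

```text
t: 27.2
tool_pos: [0.5036, -0.1175, 0.0403]
tool_rot: [1.846, 2.54, 0.001]
contact_force: [-1.5, 0.4, 6.7]
opening: 0.012
grip_force: 49.1
```

Call:
{"op": "drive_tool", "data": {"steps": [{"translation": [0,0,-0.3],"angular": [0,0,0],"gripper": 0},{"translation": [0,0,-0.7],"angular": [0,0,0],"gripper": 0},{"translation": [0,0,-0.9],"angular": [0,0,0],"gripper": 0},{"translation": [0,0,-0.9],"angular": [0,0,0],"gripper": 0},{"translation": [0,0,-0.5],"angular": [0,0,0],"gripper": 0}]}}

```text
t: 27.82
tool_pos: [0.5033, -0.1174, 0.1734]
tool_rot: [1.845, 2.539, 0.001]
contact_force: [0.8, -0.4, -0.7]
opening: 0.0117
grip_force: 48.9
```

```bash
python3 - <<'E'
from h import *
w=snap("wrist","w12"); lab(w,world(w),np.ones((480,640),bool),.17)
c=np.array([469,-402]); a=np.radians(6.5); x=np.array([np.cos(a),np.sin(a)])
tcp=c+x*(8-43); print(tcp); plan([*tcp,120],6.5)
E
```

```text
[ 543.3 -102. ] [101.3 100.4] 18.1 n 27147 red 6211 [581.5 -88.1] green 0
[ 489.6 -110.1] [5.2 1.5] 17.1 n 447 red 0  green 0
[ 509.8 -104.3] [3.6 7.6] 76.3 n 432 red 0  green 0
[ 434.22498505 -405.96211248]
pos [ 504.4 -117.8  175.6] h 18.0 q6 -0.69 tilt [ 0.006 -0.002] | wz units 1.44 shift units [-6.96  -2.557  1.389]
```

Call:
{"op": "drive_tool", "data": {"steps": [{"translation": [0,0,0],"angular": [0,0,0.72],"gripper": 0},{"translation": [0,0,0],"angular": [0,0,0.72],"gripper": 0},{"translation": [-0.77,-0.28,0.1],"angular": [0,0,0],"gripper": 0},{"translation": [-0.77,-0.28,0.1],"angular": [0,0,0],"gripper": 0},{"translation": [-0.77,-0.28,0.1],"angular": [0,0,0],"gripper": 0},{"translation": [-0.77,-0.28,0.1],"angular": [0,0,0],"gripper": 0},{"translation": [-0.77,-0.28,0.1],"angular": [0,0,0],"gripper": 0},{"translation": [-0.77,-0.28,0.1],"angular": [0,0,0],"gripper": 0}]}}

```text
t: 28.88
tool_pos: [0.4556, -0.3088, 0.1452]
tool_rot: [-2.091, -2.341, -0.0]
contact_force: [-0.7, -0.9, -0.2]
opening: 0.0119
grip_force: 48.9
```

Call:
{"op": "drive_tool", "data": {"steps": [{"translation": [-0.77,-0.28,0.2],"angular": [0,0,0],"gripper": 0},{"translation": [-0.77,-0.28,0.2],"angular": [0,0,0],"gripper": 0},{"translation": [-0.77,-0.28,0.2],"angular": [0,0,0],"gripper": 0},{"translation": [0,0,0.2],"angular": [0,0,0],"gripper": 0},{"translation": [0,0,0],"angular": [0,0,0],"gripper": 0},{"translation": [0,0,0],"angular": [0,0,0],"gripper": 0}]}}

```text
t: 29.62
tool_pos: [0.4339, -0.4029, 0.1146]
tool_rot: [-2.091, -2.344, -0.0]
contact_force: [0.2, -0.7, -0.1]
opening: 0.0117
grip_force: 48.9
```

```bash
python3 - <<'E'
from h import *
t=snap("top","t13"); W=world(t)
w=snap("wrist","w13"); Ww=world(w); lab(w,Ww,np.ones((480,640),bool),.12)
hsv=cv2.cvtColor(w["color"],cv2.COLOR_RGB2HSV); rd=((hsv[...,0]<6)|(hsv[...,0]>174))&(hsv[...,1]>110)
v,u=np.nonzero(rd&(abs(Ww[...,2]-.034)<.008)); p=onplane(w,u.astype(float),v.astype(float),.034); print(len(p),rect(p),p.min(0),p.max(0))
plan([434.2,-406,9],6.5)
E
```

```text
[ 476.3 -395.8] [101.4 100. ] 6.7 n 28864 red 5946 [ 516.8 -390. ] green 0
[ 420.9 -394.4] [8.1 3.6] 41.7 n 684 red 0  green 0
8275 (array([ 468.8, -402.1]), array([170.1, 170.1]), 7.4) [ 0.37369198 -0.49224763  0.034     ] [ 0.56270118 -0.30721276  0.034     ]
pos [ 434.2 -403.3  115.2] h 6.5 q6 -0.99 tilt [ 0. -0.] | wz units 0.0 shift units [-0.068 -0.007  2.656]
```

Call:
{"op": "drive_tool", "data": {"steps": [{"translation": [-0.14,0,0.6],"angular": [0,0,-0.08],"gripper": 0},{"translation": [0,0,0.7],"angular": [0,0,0],"gripper": 0},{"translation": [0,0,0.6],"angular": [0,0,0],"gripper": 0},{"translation": [0,0,0.45],"angular": [0,0,0],"gripper": 0},{"translation": [0,0,0.3],"angular": [0,0,0],"gripper": 0},{"translation": [0,0,0],"angular": [0,0,0],"gripper": 0},{"translation": [0,0,0],"angular": [0,0,0],"gripper": 0}]}}

```text
t: 30.6
tool_pos: [0.4348, -0.4099, 0.0095]
tool_rot: [2.078, 2.354, -0.0]
contact_force: [-0.5, -0.7, -0.2]
opening: 0.0116
grip_force: 48.9
```

Call:
{"op": "drive_tool", "data": {"steps": [{"translation": [0,0,0],"angular": [0,0,0],"gripper": 0.3},{"translation": [0,0,0],"angular": [0,0,0],"gripper": 0.3},{"translation": [0,0,0],"angular": [0,0,0],"gripper": 0.3},{"translation": [0,0,-0.4],"angular": [0,0,0],"gripper": 0.3},{"translation": [0,0,-0.8],"angular": [0,0,0],"gripper": 0.3},{"translation": [0,0,-0.9],"angular": [0,0,0],"gripper": 0.3},{"translation": [0,0,-0.9],"angular": [0,0,0],"gripper": 0.3},{"translation": [0,0,-0.3],"angular": [0,0,0],"gripper": 0.4}]}}

```text
t: 31.6
tool_pos: [0.4356, -0.4109, 0.1452]
tool_rot: [2.075, 2.35, -0.002]
contact_force: [-0.2, 0.1, 0.0]
opening: 0.0341
grip_force: 0.0
```

```bash
python3 - <<'E'
from h import *
t=snap("top","t14"); W=world(t); lab(t,W,box((480,640),255,395,158,296))
w=snap("wrist","w14"); lab(w,world(w),np.ones((480,640),bool),.012)
plan([623.1,-79,110],21.8)
E
```

```text
[662.1 -63.4] [100.5  99.8] 22.5 n 809 red 128 [701.7 -47.3] green 0
[ 469.2 -402.5] [171.5 171.2] 7.4 n 29426 red 11826 [ 494.5 -381.9] green 0
[ 649.2 -424.2] [69.  32.1] 38.3 n 2289 red 0  green 0
[ 548.3 -474. ] [25.  7.] 21.5 n 230 red 230 [ 549.6 -473.3] green 0
[ 444.9 -488.6] [63.4  6.7] 8.0 n 1191 red 1191 [ 444.2 -488. ] green 0
[ 344.4 -611. ] [ 4.  20.6] 86.1 n 616 red 0  green 0
pos [ 435.1 -410.3  143.1] h 7.1 q6 -1.0 tilt [ 0.002 -0.003] | wz units -1.84 shift units [5.945 7.441 0.827]
```

Call:
{"op": "drive_tool", "data": {"steps": [{"translation": [0,0,0],"angular": [0,0,-0.92],"gripper": 0.45},{"translation": [0,0,0],"angular": [0,0,-0.92],"gripper": 0.45},{"translation": [0.54,0.676,0],"angular": [0,0,0],"gripper": 0.45},{"translation": [0.54,0.676,0],"angular": [0,0,0],"gripper": 0.45},{"translation": [0.54,0.676,0],"angular": [0,0,0],"gripper": 0.45},{"translation": [0.54,0.676,0],"angular": [0,0,0],"gripper": 0.45},{"translation": [0.54,0.676,0],"angular": [0,0,0],"gripper": 0.45}]}}

```text
t: 32.58
tool_pos: [0.519, -0.2572, 0.1384]
tool_rot: [-1.759, -2.599, 0.0]
contact_force: [0.6, -0.0, 0.5]
opening: 0.0387
grip_force: 0.0
```

Call:
{"op": "drive_tool", "data": {"steps": [{"translation": [0.54,0.676,0],"angular": [0,0,0],"gripper": 0.45},{"translation": [0.54,0.676,0],"angular": [0,0,0],"gripper": 0.45},{"translation": [0.54,0.676,0],"angular": [0,0,0],"gripper": 0.45},{"translation": [0.54,0.676,0],"angular": [0,0,0],"gripper": 0.45},{"translation": [0.54,0.676,0],"angular": [0,0,0],"gripper": 0.45},{"translation": [0.54,0.676,0],"angular": [0,0,0],"gripper": 0.45},{"translation": [0,0,0],"angular": [0,0,0],"gripper": 0.45},{"translation": [0,0,0],"angular": [0,0,0],"gripper": 0.45}]}}

```text
t: 33.58
tool_pos: [0.621, -0.0785, 0.1392]
tool_rot: [-1.759, -2.6, 0.002]
contact_force: [-0.1, -0.3, 0.5]
opening: 0.0385
grip_force: 0.0
```

```bash
python3 - <<'E'
from h import *
t=snap("top","t15"); W=world(t); lab(t,W,box((480,640),255,395,158,296)); lab(t,W,box((480,640),454,512,250,308),.012)
w=snap("wrist","w15"); lab(w,world(w),np.ones((480,640),bool))
plan([622.6,-79.3,39.5],21.9)
E
```

```text
[ 470.2 -407.9] [137.7 140.5] 0.8 n 2487 red 164 [ 518.5 -397.9] green 0
[662.3 -62. ] [100.7 100. ] 22.2 n 11999 red 2203 [700.4 -45.8] green 0
[827.2 -81.6] [13.6 80.6] 0.2 n 4350 red 0  green 0
pos [621.2 -79.1 140. ] h 21.8 q6 -0.63 tilt [-0.002  0.   ] | wz units -0.02 shift units [-0.017  0.029  2.512]
```

Call:
{"op": "drive_tool", "data": {"steps": [{"translation": [0,0.02,0.8],"angular": [0,0,0],"gripper": 0.45},{"translation": [0,0,0.8],"angular": [0,0,0],"gripper": 0.45},{"translation": [0,0,0.6],"angular": [0,0,0],"gripper": 0.45},{"translation": [0,0,0.3],"angular": [0,0,0],"gripper": 0.45},{"translation": [0,0,0],"angular": [0,0,0],"gripper": 0.45},{"translation": [0,0,0],"angular": [0,0,0],"gripper": 0.45}]}}

```text
t: 34.42
tool_pos: [0.6238, -0.0785, 0.0423]
tool_rot: [1.76, 2.6, 0.001]
contact_force: [-0.3, 0.4, -0.3]
opening: 0.0384
grip_force: 0.0
```

Call:
{"op": "drive_tool", "data": {"steps": [{"translation": [0,0,0],"angular": [0,0,0],"gripper": 0},{"translation": [0,0,0],"angular": [0,0,0],"gripper": 0},{"translation": [0,0,0],"angular": [0,0,0],"gripper": 0},{"translation": [0,0,0],"angular": [0,0,0],"gripper": 0},{"translation": [0,0,0],"angular": [0,0,0],"gripper": 0}], "force": 50}}

```text
t: 35.05
tool_pos: [0.6238, -0.0782, 0.0424]
tool_rot: [1.759, 2.6, 0.001]
contact_force: [-1.3, 0.4, 6.5]
opening: 0.0109
grip_force: 49.2
```

Call:
{"op": "drive_tool", "data": {"steps": [{"translation": [0,0,-0.3],"angular": [0,0,0],"gripper": 0},{"translation": [0,0,-0.7],"angular": [0,0,0],"gripper": 0},{"translation": [0,0,-0.9],"angular": [0,0,0],"gripper": 0},{"translation": [0,0,-0.9],"angular": [0,0,0],"gripper": 0},{"translation": [0,0,-0.5],"angular": [0,0,0],"gripper": 0}]}}

```text
t: 35.67
tool_pos: [0.6235, -0.0781, 0.1753]
tool_rot: [1.759, 2.6, 0.001]
contact_force: [-0.3, -0.4, -0.9]
opening: 0.0104
grip_force: 48.9
```

```bash
python3 - <<'E'
from h import *
w=snap("wrist","w16"); lab(w,world(w),np.ones((480,640),bool),.17)
plan([435,-409.9,120],7.1)
E
```

```text
[662.8 -61.6] [101.2 100.2] 22.1 n 25652 red 5969 [700.2 -45.3] green 0
[609.7 -71.5] [4.9 1.4] 21.5 n 291 red 0  green 0
[628.7 -64.8] [3.4 7.4] 78.9 n 387 red 0  green 0
pos [624.6 -78.4 177.8] h 21.8 q6 -0.62 tilt [ 0.006 -0.001] | wz units 1.84 shift units [-7.639 -5.727  1.444]
```

Call:
{"op": "drive_tool", "data": {"steps": [{"translation": [0,0,0],"angular": [0,0,0.92],"gripper": 0},{"translation": [0,0,0],"angular": [0,0,0.92],"gripper": 0},{"translation": [-0.637,-0.477,0.1],"angular": [0,0,0],"gripper": 0},{"translation": [-0.637,-0.477,0.1],"angular": [0,0,0],"gripper": 0},{"translation": [-0.637,-0.477,0.1],"angular": [0,0,0],"gripper": 0},{"translation": [-0.637,-0.477,0.1],"angular": [0,0,0],"gripper": 0},{"translation": [-0.637,-0.477,0.1],"angular": [0,0,0],"gripper": 0}]}}

```text
t: 36.6
tool_pos: [0.5425, -0.2166, 0.1511]
tool_rot: [-2.078, -2.353, 0.001]
contact_force: [-0.3, -0.4, -1.7]
opening: 0.011
grip_force: 48.9
```

Call:
{"op": "drive_tool", "data": {"steps": [{"translation": [-0.637,-0.477,0.1],"angular": [0,0,0],"gripper": 0},{"translation": [-0.637,-0.477,0.1],"angular": [0,0,0],"gripper": 0},{"translation": [-0.637,-0.477,0.1],"angular": [0,0,0],"gripper": 0},{"translation": [-0.637,-0.477,0.1],"angular": [0,0,0],"gripper": 0},{"translation": [-0.637,-0.477,0.1],"angular": [0,0,0],"gripper": 0},{"translation": [-0.637,-0.477,0.2],"angular": [0,0,0],"gripper": 0},{"translation": [-0.63,-0.477,0.2],"angular": [0,0,0],"gripper": 0},{"translation": [0,0,0],"angular": [0,0,0],"gripper": 0}]}}

```text
t: 37.6
tool_pos: [0.4315, -0.4098, 0.1145]
tool_rot: [-2.08, -2.349, -0.001]
contact_force: [0.4, 0.5, -0.6]
opening: 0.0105
grip_force: 48.9
```

Call:
{"op": "drive_tool", "data": {"steps": [{"translation": [0,0,0],"angular": [0,0,0],"gripper": 0},{"translation": [0,0,0],"angular": [0,0,0],"gripper": 0}]}}

```text
t: 37.85
tool_pos: [0.4339, -0.4086, 0.1168]
tool_rot: [-2.078, -2.356, -0.0]
contact_force: [0.2, -0.6, -1.2]
opening: 0.0105
grip_force: 48.9
```

```bash
python3 - <<'E'
from h import *
w=snap("wrist","w17"); lab(w,world(w),np.ones((480,640),bool),.12)
plan([435,-409.9,19.5],7.1)
E
```

```text
[ 476.4 -403.1] [101.3 100.8] 7.4 n 27240 red 5491 [ 516.9 -396.4] green 0
[ 420.7 -400.6] [9.6 3.4] 40.5 n 642 red 0  green 0
pos [ 434.  -408.7  117. ] h 7.2 q6 -1.01 tilt [0. 0.] | wz units 0.01 shift units [-0.032  0.021  2.437]
```

Call:
{"op": "drive_tool", "data": {"steps": [{"translation": [0,0,0.6],"angular": [0,0,0],"gripper": 0},{"translation": [0,0,0.7],"angular": [0,0,0],"gripper": 0},{"translation": [0,0,0.5],"angular": [0,0,0],"gripper": 0},{"translation": [0,0,0.35],"angular": [0,0,0],"gripper": 0},{"translation": [0,0,0.27],"angular": [0,0,0],"gripper": 0},{"translation": [0,0,0.03],"angular": [0,0,0],"gripper": 0},{"translation": [0,0,0],"angular": [0,0,0],"gripper": 0}]}}

```text
t: 38.78
tool_pos: [0.4338, -0.4099, 0.0195]
tool_rot: [2.079, 2.354, -0.0]
contact_force: [0.3, 0.9, -1.9]
opening: 0.0108
grip_force: 48.9
```

Call:
{"op": "drive_tool", "data": {"steps": [{"translation": [0,0,0],"angular": [0,0,0],"gripper": 0.3},{"translation": [0,0,0],"angular": [0,0,0],"gripper": 0.3},{"translation": [0,0,0],"angular": [0,0,0],"gripper": 0.3},{"translation": [0,0,-0.4],"angular": [0,0,0],"gripper": 0.3},{"translation": [0,0,-0.8],"angular": [0,0,0],"gripper": 0.3},{"translation": [0,0,-0.9],"angular": [0,0,0],"gripper": 0.3},{"translation": [0,0,-0.9],"angular": [0,0,0],"gripper": 0.3},{"translation": [-0.5,-0.3,-0.9],"angular": [0,0,0],"gripper": 0.4}]}}

```text
t: 39.78
tool_pos: [0.4245, -0.4302, 0.1775]
tool_rot: [2.076, 2.356, 0.0]
contact_force: [0.3, -0.5, -0.2]
opening: 0.0339
grip_force: 0.0
```

Call:
{"op": "drive_tool", "data": {"steps": [{"translation": [0,-0.8,-0.5],"angular": [0,0,0],"gripper": 0.4},{"translation": [0,-0.5,0],"angular": [0,0,0],"gripper": 0.4},{"translation": [0,0,0],"angular": [0,0,0],"gripper": 0.4}]}}

```text
t: 40.15
tool_pos: [0.3713, -0.437, 0.1943]
tool_rot: [-2.081, -2.353, -0.001]
contact_force: [0.8, 0.1, -0.5]
opening: 0.0344
grip_force: 0.0
```

```bash
python3 - <<'E'
from h import *
w=snap("wrist","w18"); t=snap("top","t18"); Ww=world(w)
lab(t,world(t),box((480,640),255,395,158,296)); lab(t,world(t),box((480,640),454,512,250,308),.025)
lab(w,Ww,(Ww[...,2]<.028),.022)
b=t["color"][195:325,130:250,::-1]
cv2.imwrite("pics/m18.png",np.hstack([cv2.resize(w["color"][:,:,::-1],(460,345)),cv2.resize(b,(318,345))]))
E
```

```text
[ 475.6 -404.7] [100.8 102.6] 7.6 n 819 red 123 [ 518.2 -399.6] green 0
[ 482.  -319.1] [88.6  0.7] 7.3 n 203 red 114 [ 480.8 -319.4] green 6
[ 470.1 -402.7] [161.9 162.9] 7.3 n 1719 red 1238 [ 520.5 -422.4] green 3
[ 475.7 -404. ] [101.8 100.4] 7.5 n 8394 red 1447 [ 516.8 -398.4] green 0
[ 397.2 -613.1] [  3.3 111. ] 87.7 n 1293 red 0  green 0
```

View pics/m18.png

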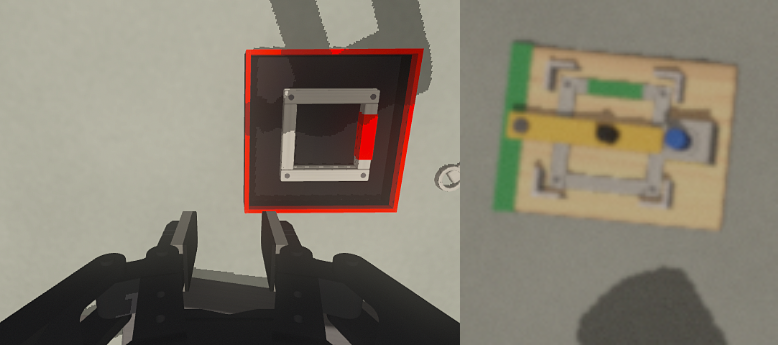

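The two red frames are stacked flat in the tray (left, around (330,135)), the turntable is empty, and the caddy is closed and pinned (right, pin at (675,140)).

```bash
python3 -c "
from station import ctrl
print(ctrl.finish_job())"
```

```text
the job is handed in; nothing more can be done
None
```

I handed the job in at about 40 s: the one green frame is in the caddy with the keeper bar shut and the pin seated, both red frames are stacked flat in the repair tray, and I moved nothing else on the shelf; no verdict came back.

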